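# Stow the baking sheet in the ger's tray rack

## Robot

A 7-joint arm with a two-finger parallel gripper is mounted at the origin on the work surface. World frame = base frame: x ahead of the robot, y to its left, z up, the work surface at z = 0. Lengths are in mm, angles in rad, forces in N, time in s.
With the tool pointing down it reaches from about 425 to 925 mm from the base axis. Payload 6.8 kg.
Tool frame: the origin (TCP) lies on the centre line of the jaws, within the pads' length; the fingertips stand 17 mm ahead of it and the grasp point (between the pads) lies 2 mm behind it; z points along the fingers, y is the direction in which the jaws open and shut (so a half turn about z gives the same grasp; the last joint's range is limited). The gripper opens to 88 mm and grips with 3 to 60 N. Pads are 20 mm wide; open, the fingers measure 115 mm over their backs; the gripper's body (75 mm by 178 mm) begins 61 mm behind the grasp point.
Start: joints at [-1.39, 0.477, 0.022, 1.555, -0.011, 1.109, -0.083], TCP at [192.237, 647.065, 204.564] pointing down, gripper open.
Joint ranges: [-2.96, 2.96], [-0.34, 2.1], [-1.41, 1.46], [0.24, 2.44], [-1.37, 4.51], [0.17, 1.92], [-2.96, 2.96]. Speed limits (rad/s): [2.39, 2.39, 3.14, 3.14, 3.14, 3.14, 3.14].

## Interface

Orientations are given as a rotation vector (axis times angle).
In Python, from plant import manip gives the robot as it stands.
- The arm moves only by the shell command python3 -m creep 'ROWS' [FORCE]. ROWS is JSON, a list of rows, each an object with "dp": the shift along the tool's x, y, z in mm, a list of three; "turn": the turn, a rotation vector about the tool's x, y, z in rad, a list of three; "hand": the gripper command: -1 is shut, 1 is fully open, values between are in proportion. A call has exactly 10 rows; each row is the pose to reach, as a shift and turn from the pose commanded when the call began, along the tool's axes at that moment; what a row does not reach only later rows make up. A row lasts 1/8 s, in which the tool goes at most 62.5 mm and 10.7 degrees, less where a joint would pass 70% of its speed; a pose out of reach is approached as far as the arm can. A call with a gripper value outside its range is refused whole. The fingers move at their own pace and stop on an object; FORCE is the grip in N (left out, the last holds). Time passes only in rows, so rows that repeat a pose let the fingers close, or fill a call up. It gives the time, the measured TCP pose, the force and the opening at its end, in the units of the state.
- manip.get_state(): the state, without advancing time (a new reading comes with each control period).
- manip.read_camera(name): name is "scene" or "top" or "wrist"; returns the picture (400x640x3 uint8, red, green, blue); there is no depth.
- manip.camera_params(name): a dict with "fx", "fy", "cx", "cy" (pixels), "world_to_cam" (4x4, takes a point from world to camera coordinates). Camera axes: x right, y up, looking along -z (the intrinsics and any distortion apply to the point x, -y, -z); pixel columns grow to the right and rows downward; lengths in mm; the calibration is good to about 2 mm. A picture is of the moment at which its call begins: read the wrist's pose just before it. camera_params takes no time and is no camera call; for the wrist camera it gives the pose at the moment of the call.
- manip.finish_job(): hands the job in, once; it reports no verdict.
The state is a dict: "clock": time; "q": joint angles; "joint_vel": joint speeds; "effort": joint torques, N m; "tool_pos": TCP position; "tool_rot": TCP orientation; "ft_force": force on the tool from outside, world axes, zero at the start; "ft_torque": the same for the moment, N m; "opening": opening from 0.0 (shut) to 1.0 (fully open).
Only numpy, scipy, OpenCV 4.12 (cv2) and the standard library are available. Lean on these libraries where they do the work, as an engineer would, in place of code of your own. Each camera call takes 0.05 s, during which the arm holds its last target.

## Task

Stow the baking sheet in the tray rack, on the lowest pair of rails that clears whatever is standing inside the rack: slide it in by its wooden pull as far as it goes, then let it down so that it lies flat behind the rails' front lips and cannot slide out again, and let go. Feel it in rather than force it - it must never be rammed or dropped onto the rack - and leave the bowl, tin, mug and kettle where they stand.

Things in the scene. Friction and masses are not known exactly. Their poses are not given: they have to be found in the camera images.
- rack: Open steel tray rack fixed to the table, 261 wide (y), 150 deep (x), 290 high; underside of its top frame at 278. Origin: centre of its underside, on the table. +x is the way in, from open front to rear; +z up. Three pairs of aluminium angle rails run along x: low, mid, high. Any shove allowed here leaves the rails where they hang.
- rails_low (a point): Point of the rack above its origin, at the height of the low pair's ledges (75 above the table). Every rail has an 18 wide ledge inside an upright flange 16 high; 226 between the two flanges, which flare outward over the last 24 at the mouth. A square lip 7 high crosses each ledge's front end; a square stop 25 high closes its rear end.
- rails_mid (a point): The same for the middle pair: ledges 145 above the table. On every pair 193.5 lie between front lips and rear stops, so the 190 long sheet drops in flat with 3.5 to spare.
- rails_high (a point): The same for the high pair: ledges 215 above the table. Each pair is adjustable along slots: the middle between its lips and stops may stand up to 20 before or behind this point along the rack's x, differently for each pair. That shift is not measured: find the stops by feel.
- sheet: Dark steel baking sheet, 190 deep (x), 220 wide (y), 3 thick with a rim 12 high, 0.2 to 0.3 kg, lying on the table. Origin: centre of its underside. +x points to its rear edge, which goes into the rack first; +z up. Two 7 mm rods, 52 apart, run from the front rim (x = -95) to the wooden pull. Held by the pull, its rear edge may sag a few mm.
- sheet_pull (a point): Middle of the wooden pull: an upright block 14 thick (x), 70 wide (y), from 6 to 42 above the sheet's underside, centred 165 before the sheet's origin. This point is 26 above the underside. Pinch it from above across its thickness; 63 are free between it and the front rim. With the sheet home it stands about 65 outside the rails' front lips.
- bowl: Collapsible orange silicone bowl, folded down: 152 across, 42 high. Origin: centre of its underside. One of bowl, tin and mug stands inside the rack, about its middle, the other two beyond the work.
- tin: Aluminium tin with clip lid, 93 across, 115 high. Origin: centre of its underside.
- mug: Red plastic thermal mug with black twist cap, 76 across, 180 high. Origin: centre of its underside.
- kettle: Stainless camping kettle, 156 across, 165 high with its bail handle up, short spout. Origin: centre of its underside.
Things that resemble listed ones, but are neither listed nor needed, are in the scene too. Several things have the shape of the mug; the one meant has the colours described above. Of the things that look like the bowl, the smaller one is meant.

How it is judged (in metres and radians):
On the way, in this order (a step that is already met when the one before it is completed fails the run):
1. the sheet is lifted off the table (height (world z) of sheet above 0.03 m), for 0.1 s.
2. the sheet has been slid in on the rails up to its place, still held by its pull (x of sheet in the frame of rack between -0.026 and 0.026 m and y of sheet in the frame of rack between -0.01 and 0.01 m and contact force between the fingers and sheet above 1 N and contact force between sheet and rack above 0.3 N), for 0.05 s.
At the end, for the whole second after the job is handed in: The sheet lies released and still on the rails at 75 mm if the bowl is in the rack, 145 if the tin, 215 if the mug: underside -3 to +2 mm from the ledges and flat within 0.015 rad (down between lips and stops), its middle within 24 mm (x) and 8 mm (y) of the rack's (((horizontal distance between bowl and rack below 0.05 m and z of sheet in the frame of rack between 0.072 and 0.077 m) or (horizontal distance between tin and rack below 0.05 m and z of sheet in the frame of rack between 0.142 and 0.147 m) or (horizontal distance between mug and rack below 0.05 m and z of sheet in the frame of rack between 0.212 and 0.217 m)) and x of sheet in the frame of rack between -0.024 and 0.024 m and y of sheet in the frame of rack between -0.008 and 0.008 m and angle between the z axis of sheet and the z axis of rack, either way round below 0.015 rad and linear speed of sheet below 0.01 m/s and contact force between the fingers and sheet below 0.1 N); the robot touches nothing.
It fails at once if the sheet is pressed or knocked against the rack with more than 20 N (contact force between sheet and rack above 20 N).
It fails at once if the bowl is moved by more than 15 mm (distance of bowl from where it was at the start of the episode above 0.015 m).
It fails at once if the tin is moved by more than 15 mm (distance of tin from where it was at the start of the episode above 0.015 m).
It fails at once if the mug is moved by more than 15 mm (distance of mug from where it was at the start of the episode above 0.015 m).
It fails at once if the kettle is moved by more than 15 mm (distance of kettle from where it was at the start of the episode above 0.015 m).
It also fails if it takes over 58 s, if anything falls off the work surface, if the arm or the gripper's body presses on something with over 40 N, if the wrist force passes 120 N, or if a joint passes its speed limit or range.

## Working session

There is one attempt and no reset: what is moved stays moved. The work goes in short steps, Python scripts to look and compute and a shell command to move; the robot and the scene stay as the last step left them, time stands still between calls to the robot, and variables do not carry over. Pictures are saved under pics/ and viewed, and the job is handed in when it is done.

```bash
ls; mkdir -p pics
python3 - <<'E'
from plant import manip
import cv2
s=manip.get_state()
for k,v in s.items(): print(k,v)
for n in ("scene","top","wrist"):
    p=manip.camera_params(n); print(n,p)
    im=manip.read_camera(n); cv2.imwrite(f"pics/{n}0.png",im[:,:,::-1])
E
```

```text
pics
clock 0.0
q [-1.39006798  0.47780359  0.02232822  1.55641482 -0.01151145  1.10927037
 -0.08307384]
joint_vel [ 0.00059087 -0.00049652  0.00029279  0.00052703  0.00063089  0.00020138
 -0.00024967]
effort [-4.72931151e-04 -5.82847238e+01  1.53487008e+00 -2.72614163e+01
 -5.42817498e-02  1.67693663e-02  1.43855777e-04]
tool_pos [192.09027212 646.45257951 203.59463603]
tool_rot [-4.52012090e-01 -3.10876247e+00  2.76883166e-03]
ft_force [ 1.37708677 -0.13267081  0.12566304]
ft_torque [ 0.00193127 -0.03120768 -0.02082668]
opening 1.0043510705941319
scene {'fx': 396.78164386553334, 'fy': 396.78164386553334, 'cx': 313.88314898041, 'cy': 207.91332326514072, 'world_to_cam': array([[-7.62758527e-01,  6.46582746e-01,  1.14097799e-02,
         5.21513224e+02],
       [-5.60197023e-01, -6.69460136e-01,  4.87854919e-01,
         2.08417339e+02],
       [ 3.23076966e-01,  3.65723774e-01,  8.72850156e-01,
        -1.47336634e+03],
       [ 0.00000000e+00,  0.00000000e+00,  0.00000000e+00,
         1.00000000e+00]])}
top {'fx': 476.3098453952078, 'fy': 476.3098453952078, 'cx': 326.9590500735636, 'cy': 191.4976941659494, 'world_to_cam': array([[-1.89144418e-02, -9.99541708e-01, -2.36350951e-02,
        -6.69216396e+01],
       [ 9.87207485e-01, -2.24137287e-02,  1.57857549e-01,
        -6.17436131e+02],
       [-1.58314955e-01, -2.03469553e-02,  9.87178999e-01,
        -1.60864540e+03],
       [ 0.00000000e+00,  0.00000000e+00,  0.00000000e+00,
         1.00000000e+00]])}
wrist {'fx': 283.2328140236014, 'fy': 283.2328140236014, 'cx': 321.1084821100685, 'cy': 196.00840318587845, 'world_to_cam': array([[ 2.85976227e-01,  9.58235165e-01, -1.72244822e-03,
        -6.73569697e+02],
       [-9.15665476e-01,  2.72740998e-01, -2.95244108e-01,
         3.48391602e+01],
       [-2.82443505e-01,  8.60099824e-02,  9.55420300e-01,
        -3.94250719e+02],
       [ 0.00000000e+00,  0.00000000e+00,  0.00000000e+00,
         1.00000000e+00]])}
```

View pics/scene0.png

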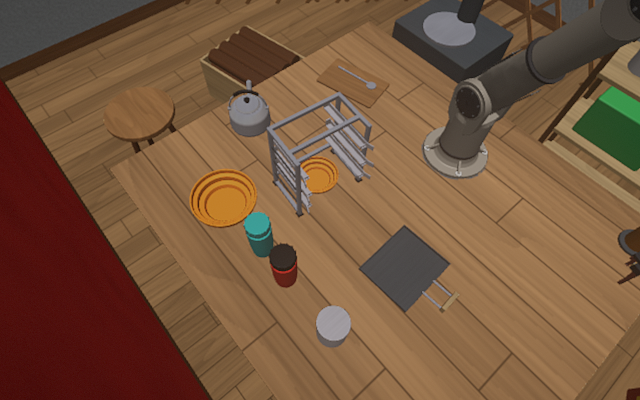

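View pics/top0.png

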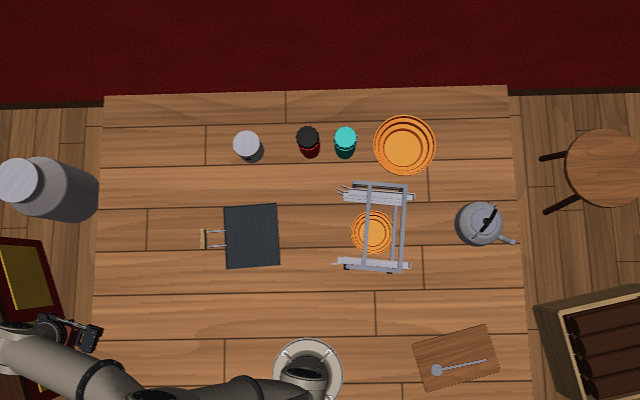

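View pics/wrist0.png

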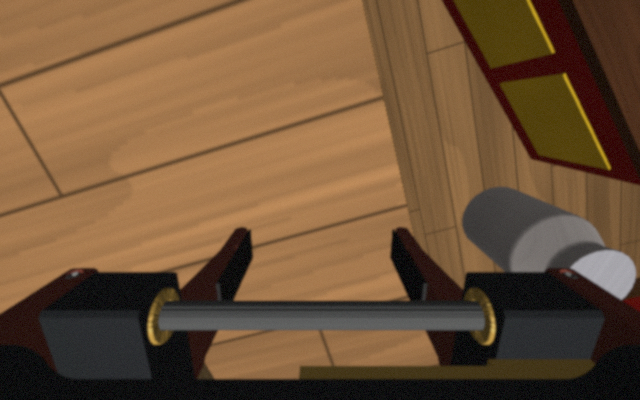

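Run:
```python
import cv2
a=cv2.imread("pics/top0.png"); cv2.imwrite("pics/top0z.png",cv2.resize(a[160:285,320:520],None,fx=4,fy=4,interpolation=cv2.INTER_CUBIC))
a=cv2.imread("pics/scene0.png"); cv2.imwrite("pics/scene0z.png",cv2.resize(a[80:225,220:400],None,fx=4,fy=4,interpolation=cv2.INTER_CUBIC))
a=cv2.imread("pics/top0.png"); cv2.imwrite("pics/top0s.png",cv2.resize(a[190:285,190:300],None,fx=6,fy=6,interpolation=cv2.INTER_CUBIC))
```

```text
(no output)
```

View pics/top0z.png

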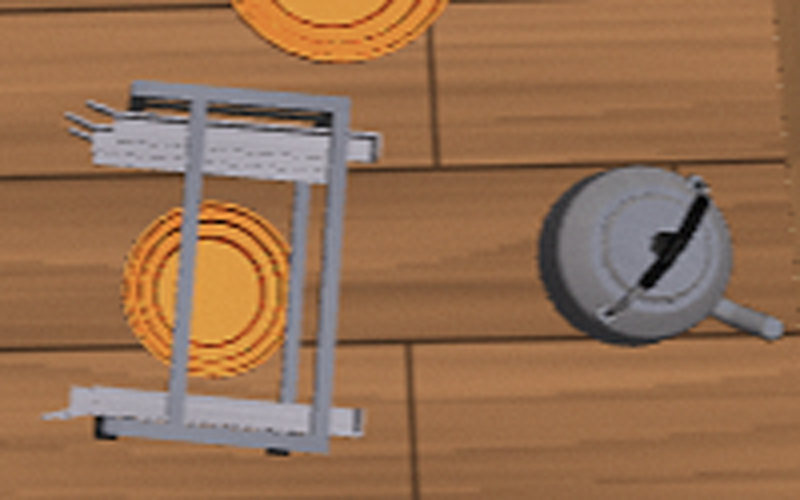

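View pics/scene0z.png

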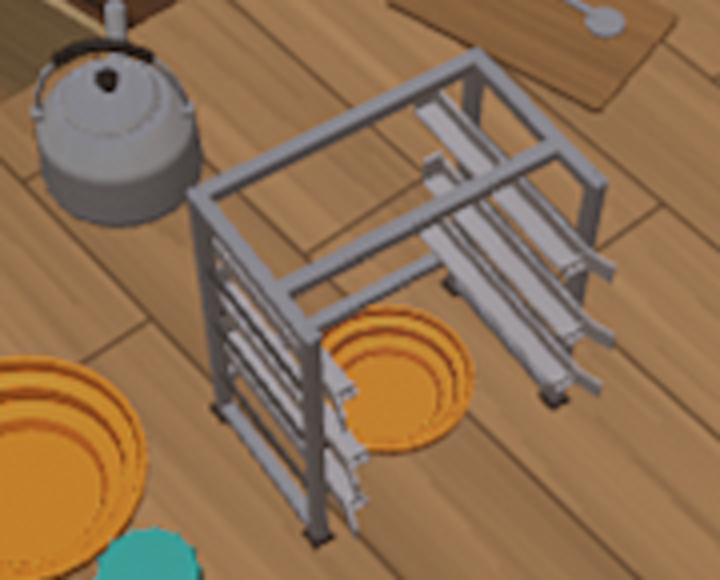

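View pics/top0s.png

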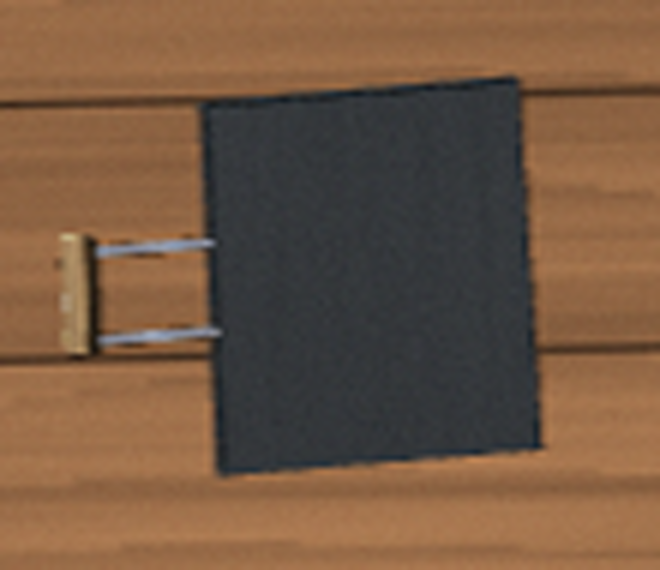

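```bash
cat > h.py <<'E'
import numpy as np
from plant import manip
def ray(P,u,v):
    W=np.array(P["world_to_cam"]);R=W[:3,:3];t=W[:3,3]
    d=R.T@np.array([(u-P["cx"])/P["fx"],-(v-P["cy"])/P["fy"],-1.0])
    return -R.T@t,d
def onz(P,u,v,z):
    c,d=ray(P,u,v); return c+d*(z-c[2])/d[2]
def tri(obs):
    A=np.zeros((3,3));b=np.zeros(3);L=[]
    for P,u,v in obs:
        c,d=ray(P,u,v);d=d/np.linalg.norm(d);M=np.eye(3)-np.outer(d,d);A+=M;b+=M@c;L.append((M,c))
    x=np.linalg.solve(A,b); return x,[np.linalg.norm(M@(x-c)) for M,c in L]
def proj(P,X):
    W=np.array(P["world_to_cam"]);c=W[:3,:3]@np.array(X)+W[:3,3]
    return P["cx"]-P["fx"]*c[0]/c[2], P["cy"]+P["fy"]*c[1]/c[2]
E
python3 - <<'E'
from h import *
T=manip.camera_params("top");S=manip.camera_params("scene")
np.set_printoptions(precision=1,suppress=True)
t=lambda u,v:(320+u/4-.4,160+v/4-.4); s=lambda u,v:(220+u/4-.4,80+v/4-.4)
tc=dict(FL=(132,82),RL=(350,98),RR=(327,452),FR=(95,430))
sc=dict(FL=(317,335),RL=(192,190),RR=(477,50),FR=(605,183))
for k in tc:
    x,r=tri([(T,*t(*tc[k])),(S,*s(*sc[k]))]); print(k,"tri",x,r,"top",onz(T,*t(*tc[k]),290),"scene",onz(S,*s(*sc[k]),290))
g=lambda u,v:(190+u/6-.4,190+v/6-.4)
for n,c in dict(fl=(203,102),rl=(518,78),rr=(542,448),fr=(219,474)).items(): print(n,onz(T,*g(*c),12))
for c in [(64,234),(90,237),(91,355),(63,352)]: print(onz(T,*g(*c),42))
# bowl
print(onz(T,*t(207,290),42), onz(S,*s(390,380),30))
E
```

```text
FL tri [ 607.3 -160.3  298.3] [np.float64(1.2788239234383199), np.float64(1.2788239234382834)] top [ 609.7 -161.6  290. ] scene [ 603. -164.  290.]
RL tri [ 592.7 -321.2  291.4] [np.float64(1.3701340282363563), np.float64(1.3701340282366332)] top [ 593.9 -322.4  290. ] scene [ 591.3 -321.   290. ]
RR tri [ 336.4 -295.1  285.8] [np.float64(0.4461126308187188), np.float64(0.4461126308186561)] top [ 336.2 -294.2  290. ] scene [ 339.7 -292.4  290. ]
FR tri [ 356.8 -130.5  292.8] [np.float64(3.223058153406727), np.float64(3.223058153406606)] top [ 354.9 -127.9  290. ] scene [ 356.7 -134.6  290. ]
fl [575.7 290.2  12. ]
rl [585.9 103.   12. ]
rr [369.1  89.5  12. ]
fr [357.8 277.5  12. ]
[496.5 362.6  42. ]
[494.5 347.4  42. ]
[426.6 345.3  42. ]
[428.6 361.6  42. ]
[ 472.1 -229.5   42. ] [ 471.  -234.1   30. ]
```

```bash
cat >> h.py <<'E'
from scipy.spatial.transform import Rotation as Ro
def rel(target,heading=None):
    """dp in current tool axes to world target; turn about tool z so tool y is along heading (world xy), tool down"""
    s=manip.get_state();R=Ro.from_rotvec(s["tool_rot"])
    dp=R.inv().apply(np.array(target)-s["tool_pos"])
    out=[np.round(dp,1)]
    if heading is not None:
        y=np.array([*heading,0.])/np.linalg.norm(heading);z=np.array([0,0,-1.]);x=np.cross(y,z)
        out.append(np.round((R.inv()*Ro.from_matrix(np.c_[x,y,z])).as_rotvec(),4))
    return out
E
python3 - <<'E'
from h import *
P=manip.camera_params("wrist");W=P["world_to_cam"];c=-W[:3,:3].T@W[:3,3]
s=manip.get_state();R=Ro.from_rotvec(s["tool_rot"]);print("cam in tool",R.inv().apply(c-s["tool_pos"]), R.inv().apply(W[2,:3]), R.as_matrix().round(3))
print(rel((461,354,180),(-.057,.998)))
E
```

```text
cam in tool [  82.2485205    -0.40016234 -182.12921952] [ 2.95138155e-01  4.94553840e-04 -9.55454460e-01] [[-0.959  0.285 -0.   ]
 [ 0.285  0.959 -0.001]
 [-0.    -0.001 -1.   ]]
[array([-341.1, -203.9,   24.1]), array([-1.400e-03, -1.000e-04, -3.458e-01])]
```

```bash
python3 -m creep '[{"dp":[-50,-30,4],"turn":[0,0,-0.1],"hand":1},{"dp":[-100,-60,8],"turn":[0,0,-0.2],"hand":1},{"dp":[-150,-90,12],"turn":[0,0,-0.3],"hand":1},{"dp":[-200,-120,14],"turn":[0,0,-0.346],"hand":1},{"dp":[-250,-150,18],"turn":[0,0,-0.346],"hand":1},{"dp":[-300,-180,22],"turn":[0,0,-0.346],"hand":1},{"dp":[-341,-204,24],"turn":[0,0,-0.346],"hand":1},{"dp":[-341,-204,24],"turn":[0,0,-0.346],"hand":1},{"dp":[-341,-204,24],"turn":[0,0,-0.346],"hand":1},{"dp":[-341,-204,24],"turn":[0,0,-0.346],"hand":1}]' 40
python3 - <<'E'
from h import *
import cv2,pickle
s=manip.get_state();P=manip.camera_params("wrist");im=manip.read_camera("wrist");cv2.imwrite("pics/w1.png",im[:,:,::-1]);pickle.dump(P,open("w1.pkl","wb"))
print(s["tool_pos"],s["tool_rot"],s["ft_force"])
E
```

```text
clock: 1.4
tool_pos: [459.8, 355.9, 180.5]
tool_rot: [0.094, -3.14, -0.001]
ft_force: [-0.5, 0.3, -0.2]
opening: 0.997
[459.77953548 355.89035556 180.49072535] [ 9.40443362e-02 -3.13964048e+00 -7.78448661e-04] [-0.47422898  0.28165977 -0.2391283 ]
```

View pics/w1.png

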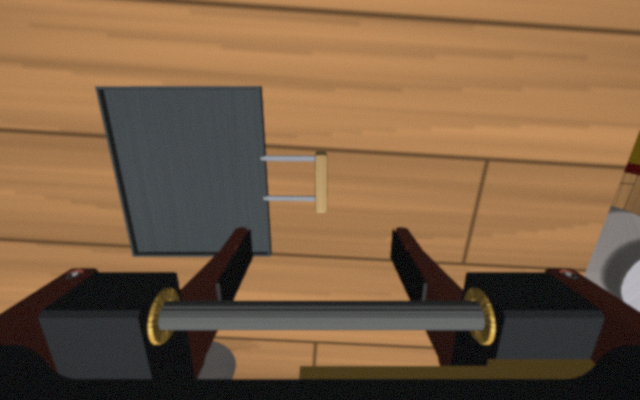

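Run:
```python
from h import *
import cv2,pickle
P=pickle.load(open("w1.pkl","rb"))
im=cv2.imread("pics/w1.png");h=cv2.cvtColor(im,cv2.COLOR_BGR2HSV)
cv2.imwrite("pics/w1z.png",cv2.resize(im[135:225,250:350],None,fx=6,fy=6,interpolation=cv2.INTER_CUBIC))
for c in [(316,153),(327,153),(327,213),(316,213)]: print(onz(P,*c,42))
for c in [(262,88),(270,254),(133,254),(98,88)]: print(onz(P,*c,12))
s=manip.get_state();print(proj(P,s["tool_pos"]))
```

```text
[425.81515922 347.99115299  42.        ]
[425.08632542 360.41798168  42.        ]
[497.3270111  365.10415663  42.        ]
[498.10297524 351.85049     42.        ]
[358.77724773 281.2290885   12.        ]
[573.4402881  291.67960724  12.        ]
[584.49259272 102.64976593  12.        ]
[369.92177065  91.52837777  12.        ]
(np.float64(321.2815687281291), np.float64(231.79019772151364))
```

View pics/w1z.png

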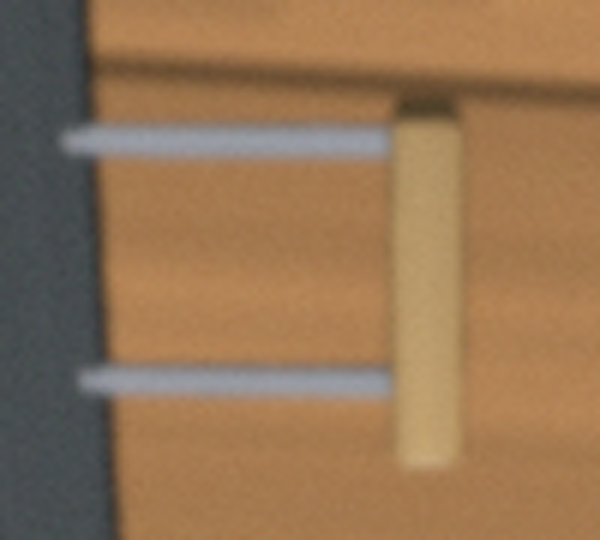

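```bash
python3 -m creep '[{"dp":[-2,0.5,45],"turn":[0,0,0],"hand":1},{"dp":[-2,0.5,90],"turn":[0,0,0],"hand":1},{"dp":[-2,0.5,90],"turn":[0,0,0],"hand":1},{"dp":[-2,0.5,90],"turn":[0,0,0],"hand":1},{"dp":[-2,0.5,90],"turn":[0,0,0],"hand":1},{"dp":[-2,0.5,90],"turn":[0,0,0],"hand":1},{"dp":[-2,0.5,90],"turn":[0,0,0],"hand":1},{"dp":[-2,0.5,90],"turn":[0,0,0],"hand":1},{"dp":[-2,0.5,90],"turn":[0,0,0],"hand":1},{"dp":[-2,0.5,90],"turn":[0,0,0],"hand":1}]'
python3 - <<'E'
from h import *
import cv2,pickle
s=manip.get_state();P=manip.camera_params("wrist");im=manip.read_camera("wrist");cv2.imwrite("pics/w2.png",im[:,:,::-1]);pickle.dump(P,open("w2.pkl","wb"))
print(s["tool_pos"],s["tool_rot"],s["ft_force"])
E
```

```text
clock: 2.7
tool_pos: [462.9, 355.0, 90.5]
tool_rot: [0.09, -3.14, 0.0]
ft_force: [-0.0, 0.4, -0.2]
opening: 1.0
[462.92502017 354.98102746  90.49318223] [ 8.97574092e-02 -3.14015433e+00  1.07667696e-04] [-0.02170786  0.35492976 -0.24627868]
```

View pics/w2.png

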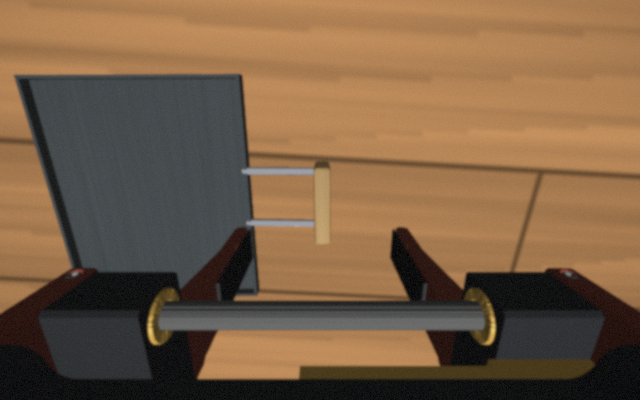

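Run:
```python
from h import *
import cv2,pickle
P1=pickle.load(open("w1.pkl","rb"));P2=pickle.load(open("w2.pkl","rb"))
def box(f):
    im=cv2.imread(f);h=cv2.cvtColor(im,cv2.COLOR_BGR2HSV)
    print(h[185,321],h[185,350])
    r=im.astype(int); m=((h[...,2]>165)&(h[...,0]>15)).astype(np.uint8);m[:, :305]=0;m[:,335:]=0;m[:150]=0;m[255:]=0
    n,l,st,c=cv2.connectedComponentsWithStats(m);k=1+np.argmax(st[1:,4]);print(st[k],c[k]);return st[k]
a=box("pics/w1.png");b=box("pics/w2.png")
for q in [lambda s:(s[0]+s[2]/2-.5,s[1]-.5),lambda s:(s[0]+s[2]/2-.5,s[1]+s[3]-.5)]:
    print(q(a),q(b),tri([(P1,*q(a)),(P2,*q(b))]), onz(P2,*q(b),42))
im=cv2.imread("pics/w2.png");cv2.imwrite("pics/w2z.png",cv2.resize(im[150:260,230:350],None,fx=5,fy=5,interpolation=cv2.INTER_CUBIC))
```

```text
[ 19 109 184] [ 15 131 173]
[314 156  15  59 608] [320.85526316 185.61677632]
[ 18 108 184] [ 14 134 168]
[ 315  170   16   76 1097] [322.11212397 207.14311759]
(np.float64(321.0), np.float64(155.5)) (np.float64(322.5), np.float64(169.5)) (array([426.61395263, 353.77503717,  52.70092029]), [np.float64(0.07022553814140005), np.float64(0.0702255381413822)]) [428.83499042 354.02167484  42.        ]
(np.float64(321.0), np.float64(214.5)) (np.float64(322.5), np.float64(245.5)) (array([503.5356582 , 358.28619359,  31.85175797]), [np.float64(0.07133713604951467), np.float64(0.07133713604942497)]) [498.35389432 358.01357068  42.        ]
```

View pics/w2z.png

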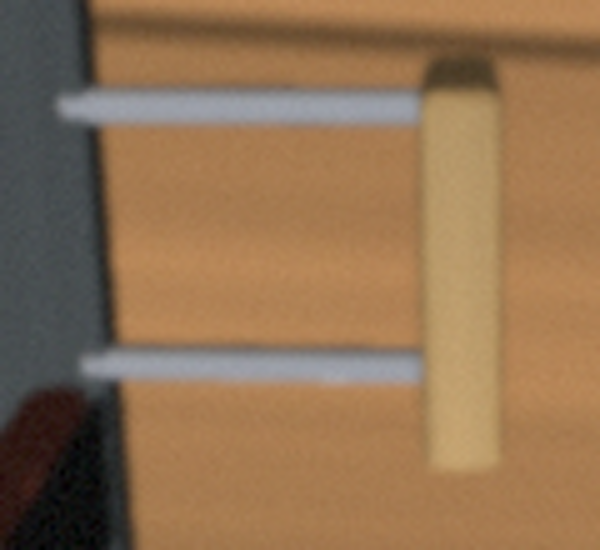

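```bash
python3 -m creep '[{"dp":[0,1,35],"turn":[0,0,0],"hand":1},{"dp":[0,1,60],"turn":[0,0,0],"hand":1},{"dp":[0,1,66],"turn":[0,0,0],"hand":1},{"dp":[0,1,66],"turn":[0,0,0],"hand":1},{"dp":[0,1,66],"turn":[0,0,0],"hand":-1},{"dp":[0,1,66],"turn":[0,0,0],"hand":-1},{"dp":[0,1,66],"turn":[0,0,0],"hand":-1},{"dp":[0,1,66],"turn":[0,0,0],"hand":-1},{"dp":[0,1,66],"turn":[0,0,0],"hand":-1},{"dp":[0,1,66],"turn":[0,0,0],"hand":-1}]' 50
```

```text
clock: 4.0
tool_pos: [462.9, 356.0, 24.5]
tool_rot: [0.09, -3.14, 0.0]
ft_force: [-0.4, -0.4, 0.5]
opening: 0.355
```

```bash
python3 -m creep '[{"dp":[0,0,0],"turn":[0,0,0],"hand":-1},{"dp":[0,0,0],"turn":[0,0,0],"hand":-1},{"dp":[0,0,0],"turn":[0,0,0],"hand":-1},{"dp":[0,0,0],"turn":[0,0,0],"hand":-1},{"dp":[0,0,0],"turn":[0,0,0],"hand":-1},{"dp":[0,0,0],"turn":[0,0,0],"hand":-1},{"dp":[0,0,-5],"turn":[0,0,0],"hand":-1},{"dp":[0,0,-20],"turn":[0,0,0],"hand":-1},{"dp":[0,0,-50],"turn":[0,0,0],"hand":-1},{"dp":[0,0,-80],"turn":[0,0,0],"hand":-1}]' 50
python3 - <<'E'
from h import *
import cv2,pickle
s=manip.get_state();P=manip.camera_params("wrist");im=manip.read_camera("wrist");cv2.imwrite("pics/w3.png",im[:,:,::-1]);pickle.dump(P,open("w3.pkl","wb"))
print(s["tool_pos"],s["tool_rot"],s["ft_force"],s["ft_torque"],s["opening"])
E
```

```text
clock: 5.25
tool_pos: [463.1, 356.1, 106.4]
tool_rot: [-0.09, 3.14, 0.001]
ft_force: [-0.3, -0.7, 0.2]
opening: 0.005
[463.05392813 356.06228081 106.40622786] [-8.96462604e-02  3.13986834e+00  6.55654737e-04] [-0.27308851 -0.68616799  0.15582751] [-0.03058088 -0.01673501  0.01510377] 0.0053405579553018005
```

View pics/w3.png

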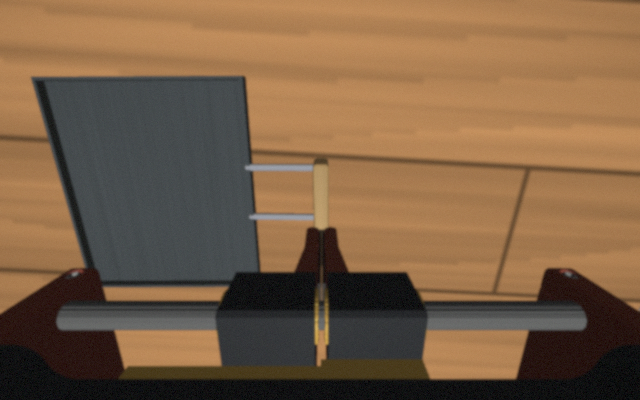

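Run:
```python
from h import *
import cv2,pickle
P=pickle.load(open("w3.pkl","rb"));P2=pickle.load(open("w2.pkl","rb"))
im=cv2.imread("pics/w3.png");cv2.imwrite("pics/w3z.png",cv2.resize(im[150:260,230:350],None,fx=5,fy=5,interpolation=cv2.INTER_CUBIC))
# top face ends: w2 zoom rows
for f,P,c in (("w2",P2,[(460,88),(462,470)]),):
  for u,v in c: print(onz(P,230+u/5-.4,150+v/5-.4,42))
im=manip.read_camera("top");cv2.imwrite("pics/top1.png",im[:,:,::-1]);cv2.imwrite("pics/top1z.png",cv2.resize(im[190:285,170:300,::-1],None,fx=6,fy=6,interpolation=cv2.INTER_CUBIC))
im=manip.read_camera("scene");cv2.imwrite("pics/scene1.png",im[:,:,::-1]);cv2.imwrite("pics/scene1z.png",cv2.resize(im[200:320,340:500,::-1],None,fx=5,fy=5,interpolation=cv2.INTER_CUBIC))
```

```text
[426.94679601 353.16843559  42.        ]
[496.49300152 357.45658342  42.        ]
```

View pics/w3z.png

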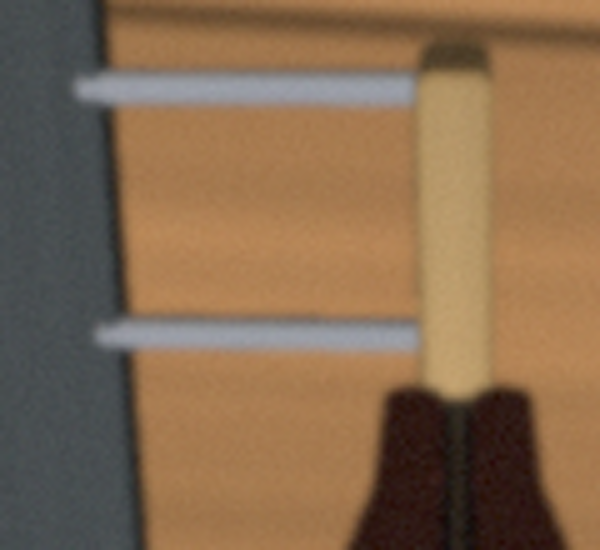

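View pics/scene1z.png

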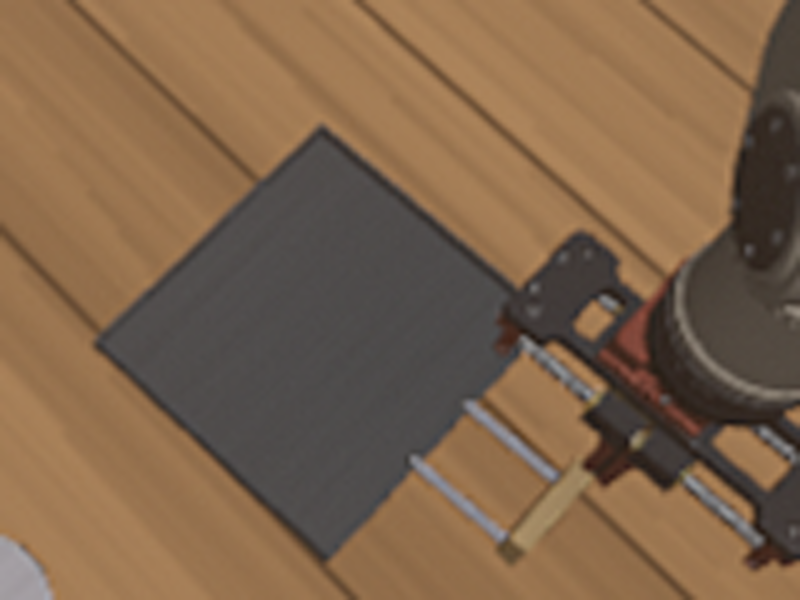

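View pics/top1z.png

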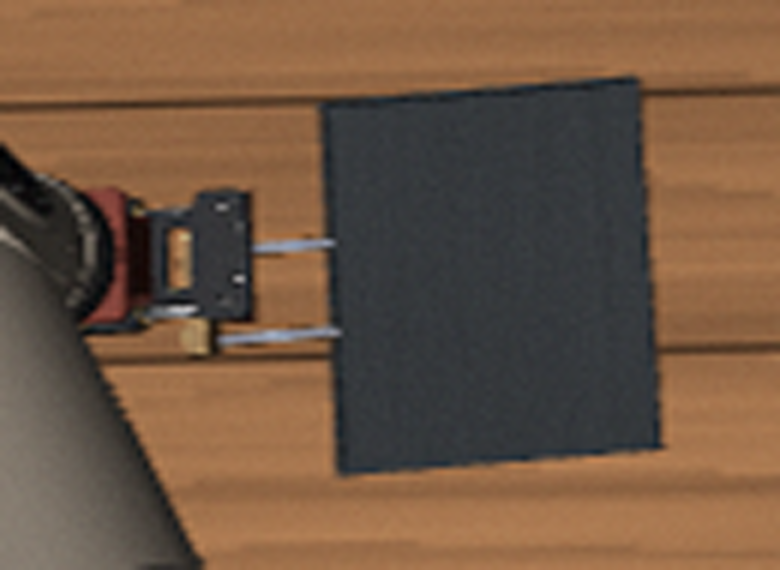

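Run:
```python
from h import *
P=manip.camera_params("wrist");S=manip.camera_params("scene");T=manip.camera_params("top")
for X in [(463,356,89),(463,356,106),(463,356,42),(463,356,167)]:
    w=proj(P,X);s=proj(S,X);t=proj(T,X)
    print(X,np.round(w,1),"sz",np.round([(s[0]-340)*5,(s[1]-200)*5]),"tz",np.round([(t[0]-170)*6,(t[1]-190)*6]))
```

```text
(463, 356, 89) [320.  220.2] sz [580. 477.] tz [168. 284.]
(463, 356, 106) [320.  229.4] sz [590. 468.] tz [159. 282.]
(463, 356, 42) [320.  200.8] sz [554. 500.] tz [192. 289.]
(463, 356, 167) [319.9 279.9] sz [628. 433.] tz [125. 275.]
```

Run:
```python
import cv2
im=cv2.imread("pics/scene1.png");z=cv2.resize(im[270:312,435:505],None,fx=11,fy=11,interpolation=cv2.INTER_CUBIC);cv2.imwrite("pics/scene1y.png",z)
from h import *
S=manip.camera_params("scene")
for X in [(453,356,89),(473,356,89),(453,356,123),(473,356,123)]:
    s=proj(S,X);print(X,round((s[0]-435+.5)*11),round((s[1]-270+.5)*11))
```

```text
(453, 356, 89) 261 260
(473, 356, 89) 211 309
(453, 356, 123) 306 219
(473, 356, 123) 254 269
```

View pics/scene1y.png

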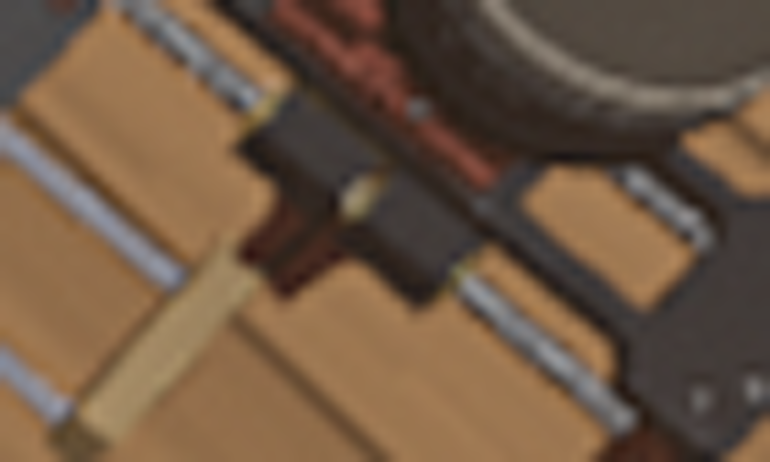

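```bash
python3 -m creep '[{"dp":[0,0,0],"turn":[0,0,0],"hand":1},{"dp":[0,0,0],"turn":[0,0,0],"hand":1},{"dp":[0,0,0],"turn":[0,0,0],"hand":1},{"dp":[0,0,0],"turn":[0,0,0],"hand":1},{"dp":[0,0,0],"turn":[0,0,0],"hand":1},{"dp":[0,0,0],"turn":[0,0,0],"hand":1},{"dp":[0,0,30],"turn":[0,0,0],"hand":1},{"dp":[0,0,60],"turn":[0,0,0],"hand":1},{"dp":[0,0,78],"turn":[0,0,0],"hand":1},{"dp":[0,0,82],"turn":[0,0,0],"hand":1}]'
python3 - <<'E'
from h import *
import cv2
im=manip.read_camera("scene");cv2.imwrite("pics/scene2z.png",cv2.resize(im[250:320,400:510,::-1],None,fx=7,fy=7,interpolation=cv2.INTER_CUBIC))
im=manip.read_camera("wrist");cv2.imwrite("pics/w4.png",im[:,:,::-1])
E
```

```text
clock: 6.65
tool_pos: [462.4, 355.6, 21.6]
tool_rot: [0.09, -3.139, 0.002]
ft_force: [-0.2, 0.5, 0.4]
opening: 0.997
```

View pics/scene2z.png

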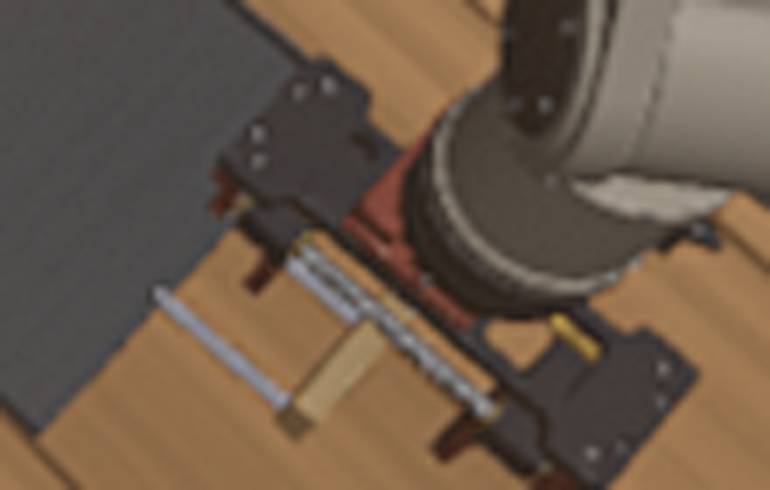

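View pics/w4.png

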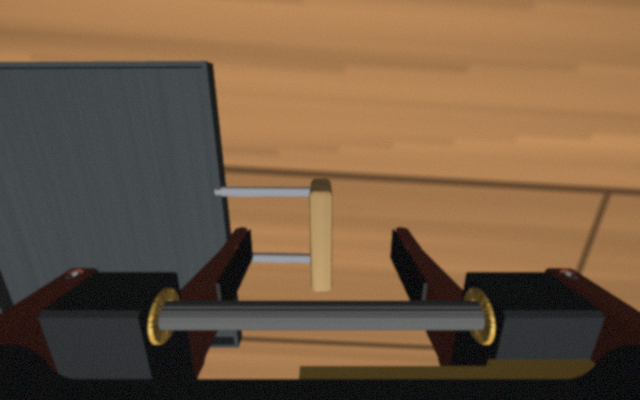

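```bash
python3 -m creep '[{"dp":[0,0,2],"turn":[0,0,0],"hand":1},{"dp":[0,0,4],"turn":[0,0,0],"hand":1},{"dp":[0,0,6],"turn":[0,0,0],"hand":1},{"dp":[0,0,7],"turn":[0,0,0],"hand":1},{"dp":[0,0,7],"turn":[0,0,0],"hand":1},{"dp":[0,0,7],"turn":[0,0,0],"hand":1},{"dp":[0,0,7],"turn":[0,0,0],"hand":1},{"dp":[0,0,7],"turn":[0,0,0],"hand":1},{"dp":[0,0,7],"turn":[0,0,0],"hand":1},{"dp":[0,0,7],"turn":[0,0,0],"hand":1}]'
```

```text
clock: 8.0
tool_pos: [462.9, 356.0, 15.6]
tool_rot: [0.09, -3.14, -0.0]
ft_force: [0.2, -1.0, -0.3]
opening: 1.0
```

```bash
python3 -m creep '[{"dp":[0,0,2],"turn":[0,0,0],"hand":1},{"dp":[0,0,4],"turn":[0,0,0],"hand":1},{"dp":[0,0,6],"turn":[0,0,0],"hand":1},{"dp":[0,0,8],"turn":[0,0,0],"hand":1},{"dp":[0,0,10],"turn":[0,0,0],"hand":1},{"dp":[0,0,11],"turn":[0,0,0],"hand":1},{"dp":[0,0,12],"turn":[0,0,0],"hand":1},{"dp":[0,0,12],"turn":[0,0,0],"hand":1},{"dp":[0,0,12],"turn":[0,0,0],"hand":1},{"dp":[0,0,12],"turn":[0,0,0],"hand":1}]'
python3 - <<'E'
from h import *
import cv2
im=manip.read_camera("wrist");cv2.imwrite("pics/w5.png",im[:,:,::-1])
E
```

```text
clock: 9.25
tool_pos: [463.0, 356.0, 3.6]
tool_rot: [-0.09, 3.14, 0.0]
ft_force: [0.1, 0.5, -0.7]
opening: 1.004
```

View pics/w5.png

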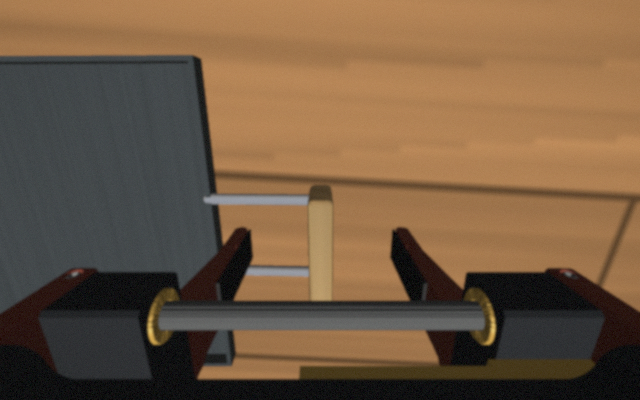

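```bash
python3 -m creep '[{"dp":[0,0,2],"turn":[0,0,0],"hand":1},{"dp":[0,0,4],"turn":[0,0,0],"hand":1},{"dp":[0,0,6],"turn":[0,0,0],"hand":-1},{"dp":[0,0,8],"turn":[0,0,0],"hand":-1},{"dp":[0,0,9],"turn":[0,0,0],"hand":-1},{"dp":[0,0,9],"turn":[0,0,0],"hand":-1},{"dp":[0,0,9],"turn":[0,0,0],"hand":-1},{"dp":[0,0,9],"turn":[0,0,0],"hand":-1},{"dp":[0,0,9],"turn":[0,0,0],"hand":-1},{"dp":[0,0,9],"turn":[0,0,0],"hand":-1}]' 50
```

```text
clock: 10.55
tool_pos: [463.0, 356.0, -5.4]
tool_rot: [-0.09, 3.14, 0.0]
ft_force: [0.3, 0.5, -0.7]
opening: 0.156
```

```bash
python3 -m creep '[{"dp":[0,0,0],"turn":[0,0,0],"hand":-1},{"dp":[0,0,0],"turn":[0,0,0],"hand":-1},{"dp":[0,0,-4],"turn":[0,0,0],"hand":-1},{"dp":[0,0,-12],"turn":[0,0,0],"hand":-1},{"dp":[0,0,-24],"turn":[0,0,0],"hand":-1},{"dp":[0,0,-40],"turn":[0,0,0],"hand":-1},{"dp":[0,0,-60],"turn":[0,0,0],"hand":-1},{"dp":[0,0,-80],"turn":[0,0,0],"hand":-1},{"dp":[0,0,-95],"turn":[0,0,0],"hand":-1},{"dp":[0,0,-100],"turn":[0,0,0],"hand":-1}]' 50
python3 - <<'E'
from h import *
import cv2,pickle
print(manip.get_state()["ft_torque"])
for n in ("wrist","top","scene"):
    pickle.dump(manip.camera_params(n),open(n+"6.pkl","wb"));im=manip.read_camera(n);cv2.imwrite(f"pics/{n}6.png",im[:,:,::-1])
    if n=="scene":cv2.imwrite("pics/scene6z.png",cv2.resize(im[80:320,210:510,::-1],None,fx=2.5,fy=2.5,interpolation=cv2.INTER_CUBIC))
    if n=="top":cv2.imwrite("pics/top6z.png",cv2.resize(im[160:290,170:430,::-1],None,fx=3,fy=3,interpolation=cv2.INTER_CUBIC))
E
```

```text
clock: 11.8
tool_pos: [463.4, 356.5, 96.0]
tool_rot: [-0.09, 3.139, 0.002]
ft_force: [-0.3, 0.1, -2.6]
opening: 0.157
[0.41415189 0.02884104 0.0383897 ]
```

View pics/wrist6.png

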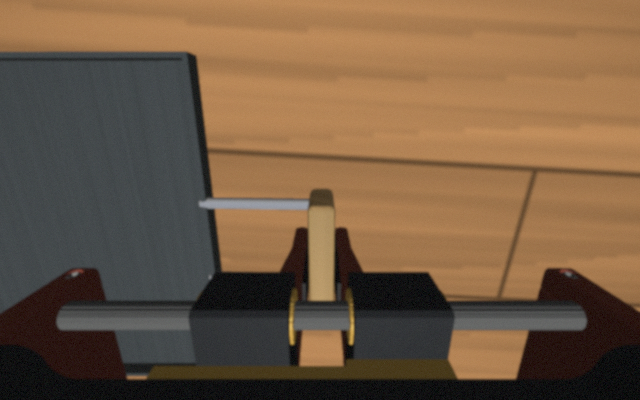

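View pics/scene6z.png

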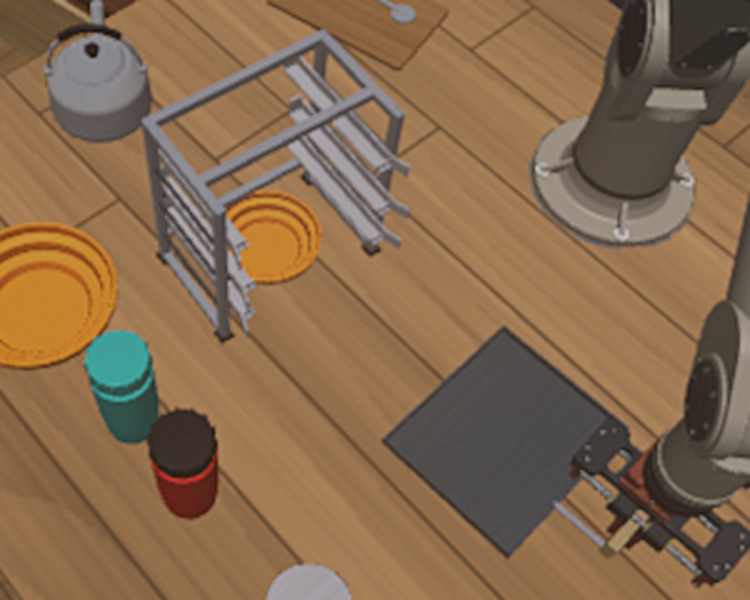

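View pics/top6z.png

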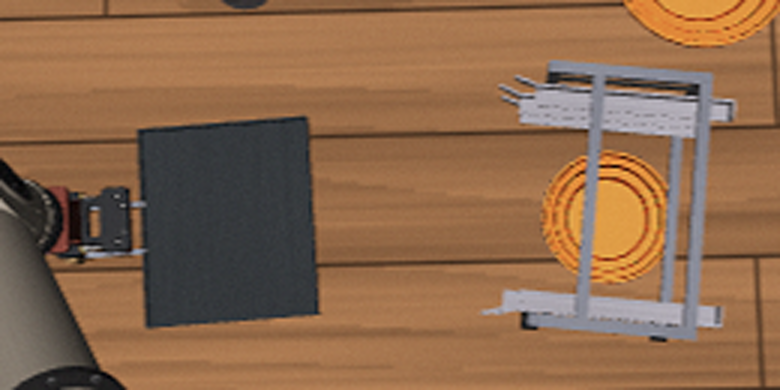

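Run:
```python
import cv2
im=cv2.imread("pics/top6.png")
cv2.imwrite("pics/ta.png",cv2.resize(im[172:212,328:424],None,fx=8,fy=8,interpolation=cv2.INTER_CUBIC))
cv2.imwrite("pics/tb.png",cv2.resize(im[248:280,328:424],None,fx=8,fy=8,interpolation=cv2.INTER_CUBIC))
im=cv2.imread("pics/scene6.png")
cv2.imwrite("pics/sa.png",cv2.resize(im[120:220,265:315],None,fx=6,fy=6,interpolation=cv2.INTER_CUBIC))
cv2.imwrite("pics/sb.png",cv2.resize(im[90:185,320:380],None,fx=6,fy=6,interpolation=cv2.INTER_CUBIC))
```

```text
(no output)
```

View pics/ta.png

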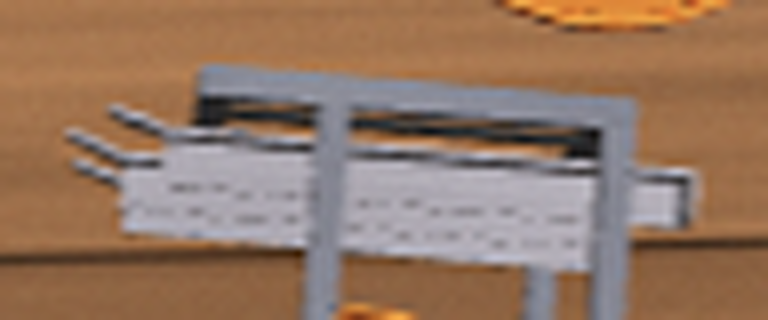

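View pics/tb.png

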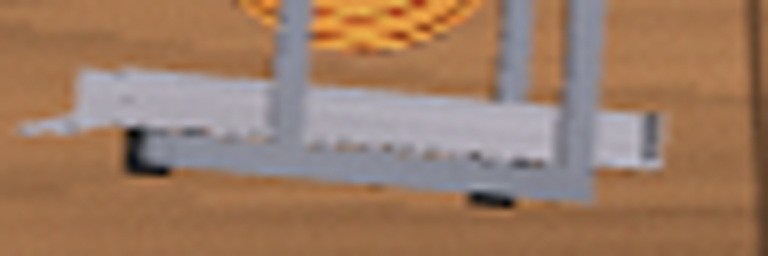

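View pics/sa.png

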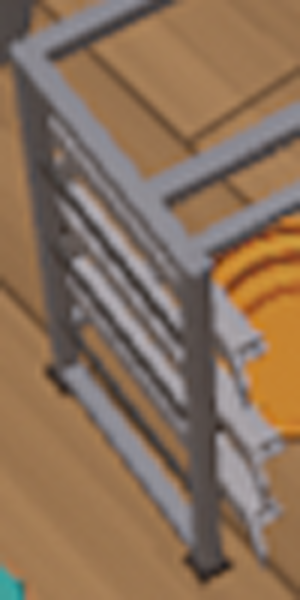

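View pics/sb.png

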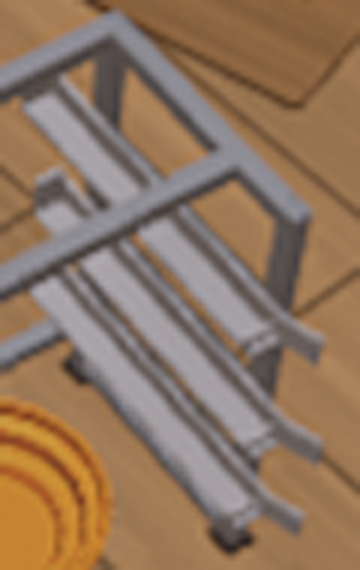

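Run:
```python
from h import *
T=manip.camera_params("top");S=manip.camera_params("scene")
np.set_printoptions(precision=1,suppress=True)
ta=lambda u,v:(328+u/8-.44,172+v/8-.44); tb=lambda u,v:(328+u/8-.44,248+v/8-.44)
sa=lambda u,v:(265+u/6-.42,120+v/6-.42); sb=lambda u,v:(320+u/6-.42,90+v/6-.42)
C=dict(FL=(ta(200,65),sa(192,272)),RL=(ta(637,99),sa(12,50)),RR=(tb(592,203),sb(118,8)),FR=(tb(140,168),sb(310,215)))
pts={}
for k,(t,s) in C.items():
    pts[k]=[onz(T,*t,290)[:2],onz(S,*s,290)[:2],tri([(T,*t),(S,*s)])]
    print(k,*pts[k])
# fit rack pose to corners (mean of two views)
L=dict(FL=(-75,130.5),RL=(75,130.5),RR=(75,-130.5),FR=(-75,-130.5))
for i in (0,1):
    A=np.array([L[k] for k in L],float);B=np.array([pts[k][i] for k in L])
    H=(A-A.mean(0)).T@(B-B.mean(0));U,_,V=np.linalg.svd(H);R=V.T@np.diag([1,np.linalg.det(V.T@U.T)])@U.T
    t=B.mean(0)-R@A.mean(0);print("pose",t,"x axis",R[:,0],"res",(B-(A@R.T+t)).round(1).tolist())
# feet: scene zoom foot of FL (208,565) FR (232,540)
print(onz(S,*sa(208,570),0),onz(S,*sb(232,540),0),onz(S,*sa(60,375),0),onz(S,*sb(82,368),0))
print("lip R low",onz(S,*sb(228,520),75),"lip L low", onz(S,*sa(262,555),75))
```

```text
FL [ 611.  -161.5] [ 611.  -163.9] (array([ 611.3, -162.1,  291.8]), [np.float64(0.9146647222826918), np.float64(0.9146647222826791)])
RL [ 594.4 -322.6] [ 595.4 -320.4] (array([ 594.5, -322.7,  287.5]), [np.float64(0.4417255251982774), np.float64(0.4417255251983653)])
RR [ 335.2 -294.7] [ 335.4 -295.4] (array([ 335.4, -295. ,  290.2]), [np.float64(0.32078984577603453), np.float64(0.32078984577606307)])
FR [ 350.7 -132.7] [ 356.  -133.7] (array([ 351.8, -134.4,  285.8]), [np.float64(1.9511399446714488), np.float64(1.9511399446714182)])
pose [ 472.8 -227.9] x axis [-0.1 -1. ] res [[0.4, 5.6], [-0.2, -6.3], [0.1, -6.1], [-0.3, 6.8]]
pose [ 474.5 -228.3] x axis [-0.1 -1. ] res [[-1.3, 4.0], [-0.7, -3.4], [-1.2, -6.6], [3.1, 6.0]]
[ 608.8 -164.6    0. ] [ 359.1 -139.4    0. ] [ 593.2 -321.1    0. ] [ 343.1 -291.     0. ]
lip R low [ 391.9 -119.9   75. ] lip L low [ 605.6 -121.1   75. ]
```

Run:
```python
import cv2
im=cv2.imread("pics/top6.png")
cv2.imwrite("pics/tc.png",cv2.resize(im[193:275,208:282],None,fx=8,fy=8,interpolation=cv2.INTER_CUBIC)[:600])
cv2.imwrite("pics/td.png",cv2.resize(im[193:275,208:282],None,fx=7,fy=7,interpolation=cv2.INTER_CUBIC))
im=cv2.imread("pics/scene6.png")
cv2.imwrite("pics/sc.png",cv2.resize(im[205:305,358:468],None,fx=6,fy=6,interpolation=cv2.INTER_CUBIC))
```

```text
(no output)
```

View pics/td.png

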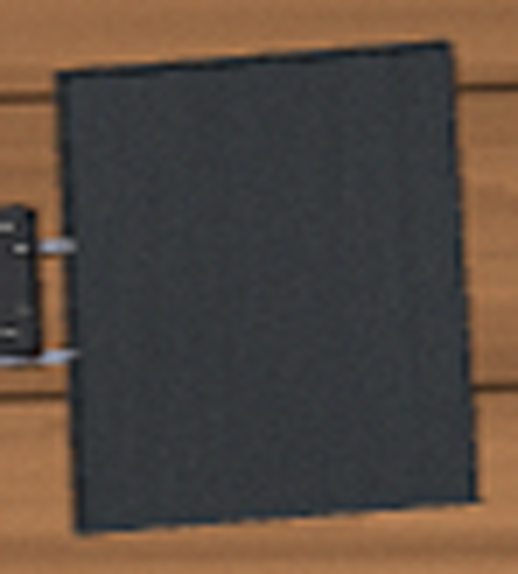

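View pics/sc.png

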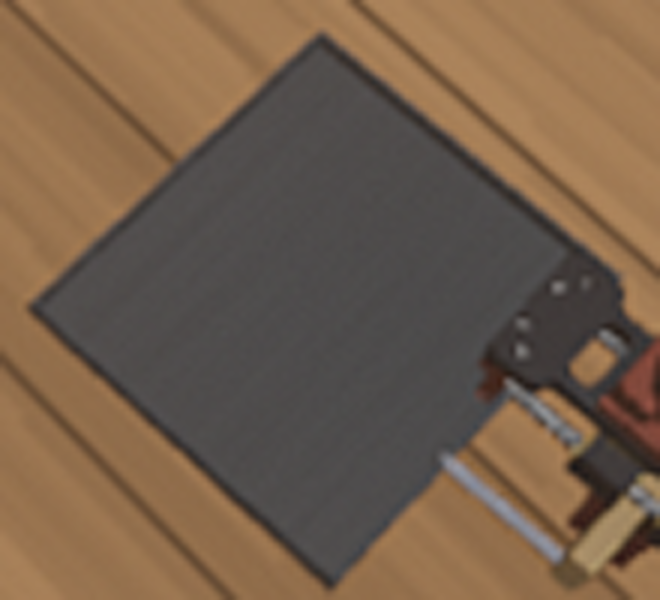

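Run:
```python
from h import *
T=manip.camera_params("top");S=manip.camera_params("scene")
np.set_printoptions(precision=1,suppress=True)
t=lambda u,v:(208+u/7-.43,193+v/7-.43);s=lambda u,v:(358+u/6-.42,205+v/6-.42)
# fl = front,+x world
C=dict(fl=((57,72),(332,586)),rl=((450,42),(33,305)),rr=((477,501),(321,34)))
for k,(a,b) in C.items(): print(k,tri([(T,*t(*a)),(S,*s(*b))]),onz(T,*t(*a),110))
print("fr",onz(T,*t(79,533),110))
st=manip.get_state();print(st["tool_pos"],Ro.from_rotvec(st["tool_rot"]).as_matrix()[:,1])
```

```text
fl (array([576.8, 292.8, 106.8]), [np.float64(0.8746484455367628), np.float64(0.874648445536817)]) [575.9 292.8 110. ]
rl (array([586.6, 104.4, 107. ]), [np.float64(0.06742124421061531), np.float64(0.06742124421074813)]) [586.2 104.  110. ]
rr (array([368.9,  91.7, 107.4]), [np.float64(0.07556176480664302), np.float64(0.0755617648066634)]) [368.9  91.4 110. ]
fr [357.6 278.4 110. ]
[462.8 355.9  94.4] [-0.1  1.  -0. ]
```

```bash
cat >> h.py <<'E'
C=np.array([473.2,-228.]);psi=.107
X=np.array([-np.sin(psi),-np.cos(psi)]);Y=np.array([np.cos(psi),-np.sin(psi)])  # rack axes in world
def where():
    s=manip.get_state();R=Ro.from_rotvec(s["tool_rot"]).as_matrix();p=np.array(s["tool_pos"])
    c=p-165*R[:,1]; d=c[:2]-C
    print("t%.2f"%s["clock"],"sheet s,lat %.1f %.1f"%(d@X,d@Y),"yaw err %.4f"%(np.arctan2(R[0,1],R[1,1])-psi),"tool",p.round(1),"tilt y_z %.4f x_z %.4f"%(R[2,1],R[2,0]),"F",s["ft_force"].round(1),"T",s["ft_torque"].round(2),"op %.3f"%s["opening"])
def tgt(s,lat,z): return (*(C+X*(s-165)+Y*lat),z)
E
python3 - <<'E'
from h import *
where(); print(rel(tgt(-256,0,92),-X))
E
```

```text
t11.95 sheet s,lat -416.7 -45.8 yaw err -0.1642 tool [462.8 355.9  94.4] tilt y_z -0.0001 x_z 0.0002 F [ 0.2  0.7 -3.5] T [0.38 0.03 0.04] op 0.155
[array([ -45.9, -168.2,    2.4]), array([-1.000e-04, -2.000e-04,  1.642e-01])]
```

```bash
python3 -m creep '[{"dp":[-6,-15,2],"turn":[0,0,0.02],"hand":-1},{"dp":[-14,-45,2],"turn":[0,0,0.05],"hand":-1},{"dp":[-23,-80,2],"turn":[0,0,0.08],"hand":-1},{"dp":[-32,-115,2],"turn":[0,0,0.12],"hand":-1},{"dp":[-40,-145,2],"turn":[0,0,0.15],"hand":-1},{"dp":[-46,-162,2],"turn":[0,0,0.164],"hand":-1},{"dp":[-46,-168,2],"turn":[0,0,0.164],"hand":-1},{"dp":[-46,-168,2],"turn":[0,0,0.164],"hand":-1},{"dp":[-46,-168,2],"turn":[0,0,0.164],"hand":-1},{"dp":[-46,-168,2],"turn":[0,0,0.164],"hand":-1}]' 50
python3 - <<'E'
from h import *
import cv2,pickle
where()
for n in ("wrist","top","scene"):
    pickle.dump(manip.camera_params(n),open(n+"7.pkl","wb"));im=manip.read_camera(n);cv2.imwrite(f"pics/{n}7.png",im[:,:,::-1])
    if n=="scene":cv2.imwrite("pics/scene7z.png",cv2.resize(im[90:260,260:440,::-1],None,fx=4,fy=3.5,interpolation=cv2.INTER_CUBIC))
    if n=="top":cv2.imwrite("pics/top7z.png",cv2.resize(im[165:285,255:425,::-1],None,fx=4.5,fy=4.5,interpolation=cv2.INTER_CUBIC))
E
```

```text
clock: 13.2
tool_pos: [518.1, 192.0, 92.5]
tool_rot: [-0.165, -3.137, -0.001]
ft_force: [0.4, -0.1, -2.3]
opening: 0.156
t13.20 sheet s,lat -257.4 0.1 yaw err -0.0019 tool [518.1 192.   92.5] tilt y_z 0.0004 x_z 0.0002 F [ 0.4 -0.1 -2.3] T [ 0.33 -0.09 -0.01] op 0.156
```

View pics/wrist7.png

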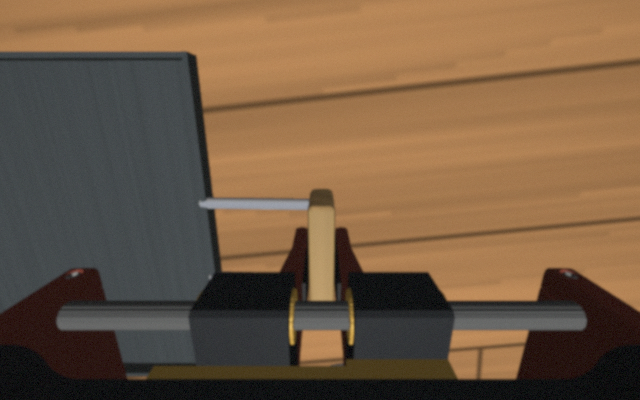

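View pics/scene7z.png

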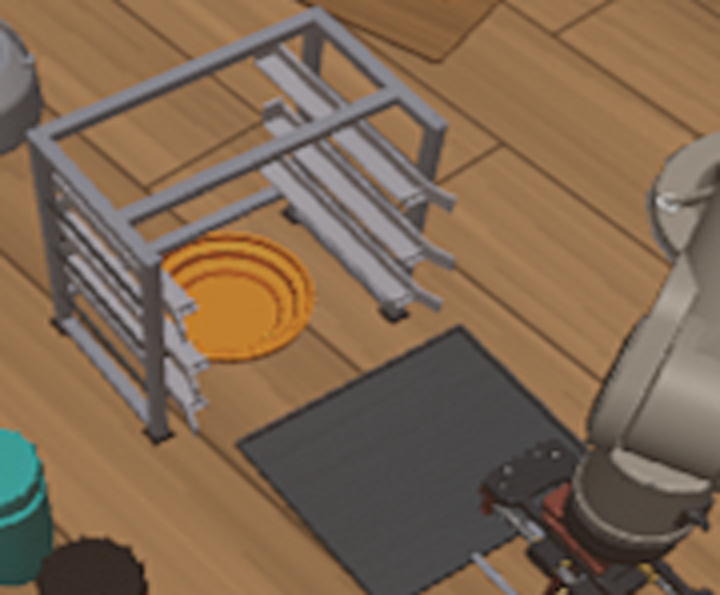

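View pics/top7z.png

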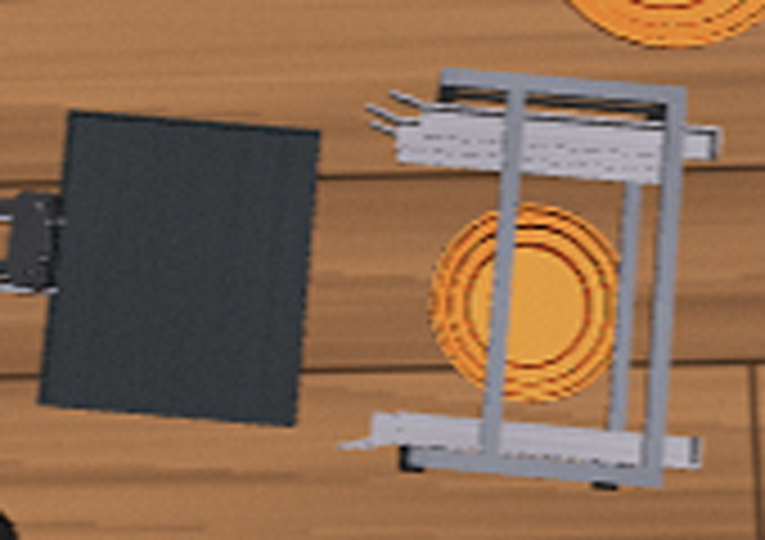

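Run:
```python
from h import *
import cv2
for n in("top","scene"):
    P=manip.camera_params(n);im=cv2.imread(f"pics/{n}7.png")
    f=6 
    x0,y0,x1,y1=(320,165,425,285) if n=="top" else (260,95,385,215)
    z=cv2.resize(im[y0:y1,x0:x1],None,fx=f,fy=f,interpolation=cv2.INTER_CUBIC)
    def pp(s,l,h):
        u=proj(P,(*(C+X*s+Y*l),h)); return int((u[0]-x0+.5)*f),int((u[1]-y0+.5)*f)
    for l in(95,-95,113,-113):
        cv2.line(z,pp(-100,l,75),pp(90,l,75),(0,0,255) if abs(l)==95 else (0,255,0),1)
    for l in(95,-95): cv2.line(z,pp(-100,l,215),pp(90,l,215),(255,0,255),1)
    cv2.imwrite(f"pics/ov_{n}.png",z[:600,:800])
```

```text
(no output)
```

View pics/ov_top.png

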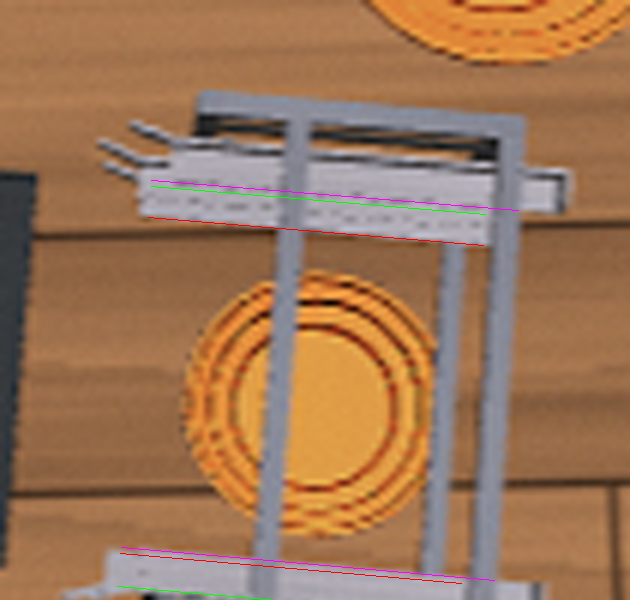

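View pics/ov_scene.png

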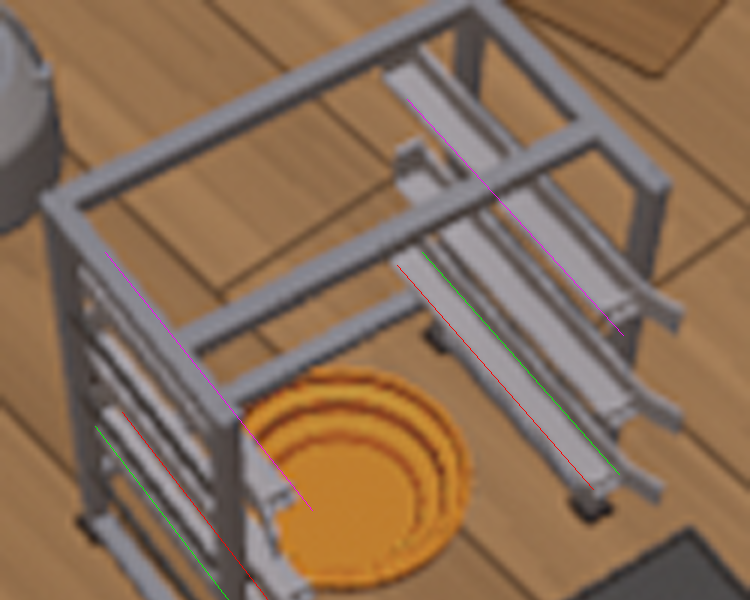

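```bash
python3 -m creep '[{"dp":[0,-8,2],"turn":[0,0,0],"hand":-1},{"dp":[0,-16,4],"turn":[0,0,0],"hand":-1},{"dp":[0,-24,4.5],"turn":[0,0,0],"hand":-1},{"dp":[0,-32,4.5],"turn":[0,0,0],"hand":-1},{"dp":[0,-40,4.5],"turn":[0,0,0],"hand":-1},{"dp":[0,-48,4.5],"turn":[0,0,0],"hand":-1},{"dp":[0,-56,4.5],"turn":[0,0,0],"hand":-1},{"dp":[0,-64,4.5],"turn":[0,0,0],"hand":-1},{"dp":[0,-72,4.5],"turn":[0,0,0],"hand":-1},{"dp":[0,-80,4.5],"turn":[0,0,0],"hand":-1}]' 50
python3 - <<'E'
from h import *
import cv2,pickle
where()
for n in ("top","scene"):
    im=manip.read_camera(n);cv2.imwrite(f"pics/{n}8.png",im[:,:,::-1])
    if n=="scene":cv2.imwrite("pics/scene8z.png",cv2.resize(im[90:230,260:400,::-1],None,fx=5,fy=4,interpolation=cv2.INTER_CUBIC))
    if n=="top":cv2.imwrite("pics/top8z.png",cv2.resize(im[165:285,275:425,::-1],None,fx=5,fy=5,interpolation=cv2.INTER_CUBIC))
where()
E
```

```text
clock: 14.6
tool_pos: [509.9, 110.8, 88.1]
tool_rot: [0.168, 3.137, 0.0]
ft_force: [-0.3, 0.1, -2.5]
opening: 0.157
t14.60 sheet s,lat -175.8 0.3 yaw err -0.0002 tool [509.9 110.8  88.1] tilt y_z 0.0000 x_z -0.0000 F [-0.3  0.1 -2.5] T [ 0.39 -0.09 -0.  ] op 0.157
t14.70 sheet s,lat -175.1 0.0 yaw err 0.0013 tool [509.8 110.1  88. ] tilt y_z -0.0005 x_z 0.0002 F [-1.1 -0.  -2.7] T [ 0.36  0.01 -0.02] op 0.157
```

View pics/scene8z.png

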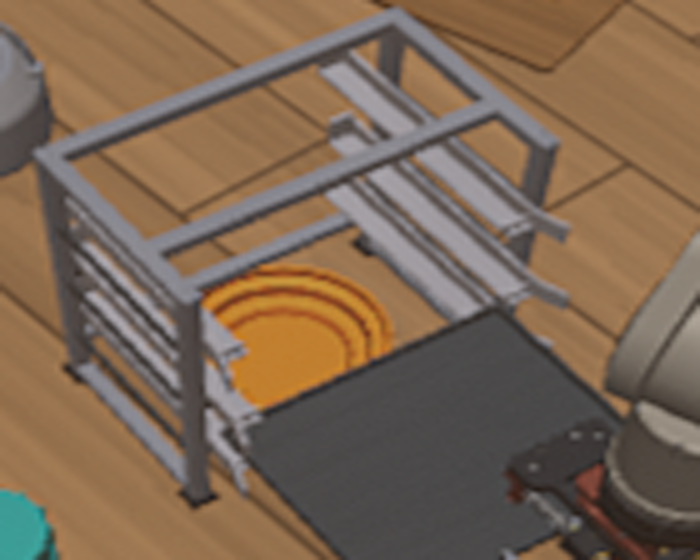

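View pics/top8z.png

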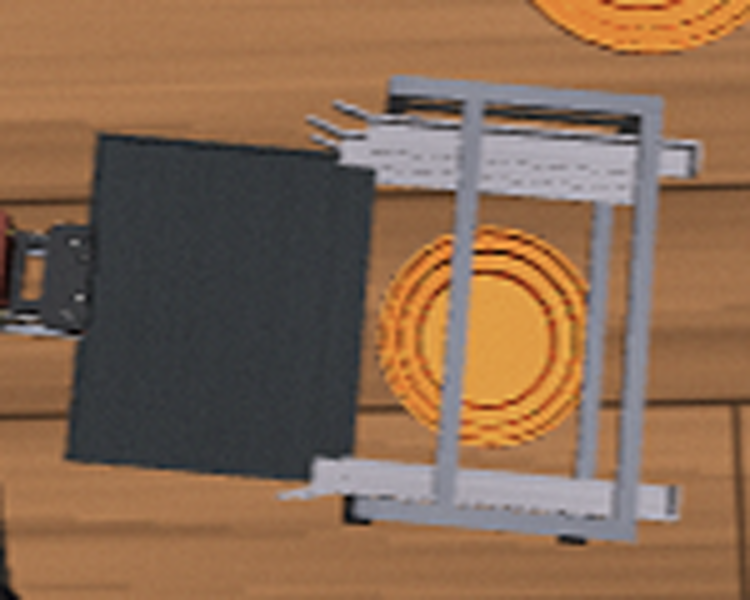

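```bash
python3 -m creep '[{"dp":[0,-7,0],"turn":[0,0,0],"hand":-1},{"dp":[0,-14,0],"turn":[0,0,0],"hand":-1},{"dp":[0,-21,0],"turn":[0,0,0],"hand":-1},{"dp":[0,-28,0.5],"turn":[0,0,0],"hand":-1},{"dp":[0,-35,1],"turn":[0,0,0],"hand":-1},{"dp":[0,-42,1.5],"turn":[0,0,0],"hand":-1},{"dp":[0,-49,1.5],"turn":[0,0,0],"hand":-1},{"dp":[0,-56,2],"turn":[0,0,0],"hand":-1},{"dp":[0,-63,2],"turn":[0,0,0],"hand":-1},{"dp":[0,-70,2],"turn":[0,0,0],"hand":-1}]' 50
python3 - <<'E'
from h import *
import cv2,pickle
im=manip.read_camera("wrist");cv2.imwrite("pics/wrist9.png",im[:,:,::-1])
where()
E
```

```text
clock: 15.95
tool_pos: [502.4, 41.3, 86.1]
tool_rot: [0.168, 3.137, 0.0]
ft_force: [-0.4, 0.1, -2.4]
opening: 0.157
t16.00 sheet s,lat -104.7 0.1 yaw err 0.0010 tool [502.2  40.2  86. ] tilt y_z -0.0006 x_z 0.0001 F [ 0.  -1.8 -2.3] T [0.3  0.03 0.03] op 0.156
```

View pics/wrist9.png

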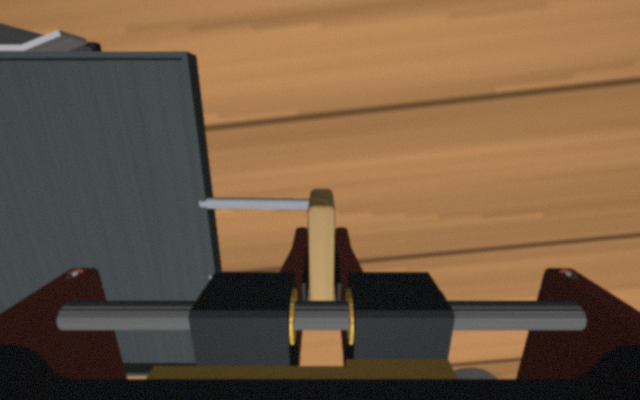

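```bash
python3 -m creep '[{"dp":[0,-8,0],"turn":[0,0,0],"hand":-1},{"dp":[0,-16,0],"turn":[0,0,0],"hand":-1},{"dp":[0,-24,0.5],"turn":[0,0,0],"hand":-1},{"dp":[0,-32,0.5],"turn":[0,0,0],"hand":-1},{"dp":[0,-40,1],"turn":[0,0,0],"hand":-1},{"dp":[0,-48,1],"turn":[0,0,0],"hand":-1},{"dp":[0,-56,1.5],"turn":[0,0,0],"hand":-1},{"dp":[0,-64,1.5],"turn":[0,0,0],"hand":-1},{"dp":[0,-70,2],"turn":[0,0,0],"hand":-1},{"dp":[0,-74,2],"turn":[0,0,0],"hand":-1}]' 50
python3 - <<'E'
from h import *
import cv2,pickle
for n in ("wrist","scene"):
    im=manip.read_camera(n);cv2.imwrite(f"pics/{n}10.png",im[:,:,::-1])
    if n=="scene":cv2.imwrite("pics/scene10z.png",cv2.resize(im[90:230,260:400,::-1],None,fx=5,fy=4,interpolation=cv2.INTER_CUBIC))
where()
E
```

```text
clock: 17.25
tool_pos: [494.5, -32.2, 84.0]
tool_rot: [-0.168, -3.137, -0.0]
ft_force: [1.2, 0.9, -2.6]
opening: 0.154
t17.35 sheet s,lat -31.9 0.2 yaw err 0.0004 tool [494.5 -32.3  84. ] tilt y_z -0.0001 x_z 0.0001 F [-0.5 -0.  -2.1] T [ 0.33 -0.   -0.01] op 0.153
```

View pics/wrist10.png

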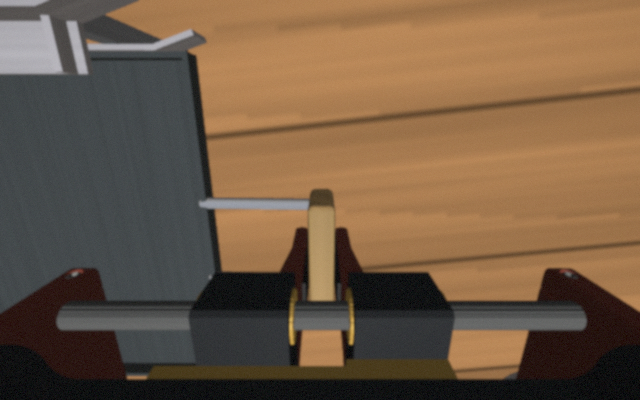

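View pics/scene10z.png

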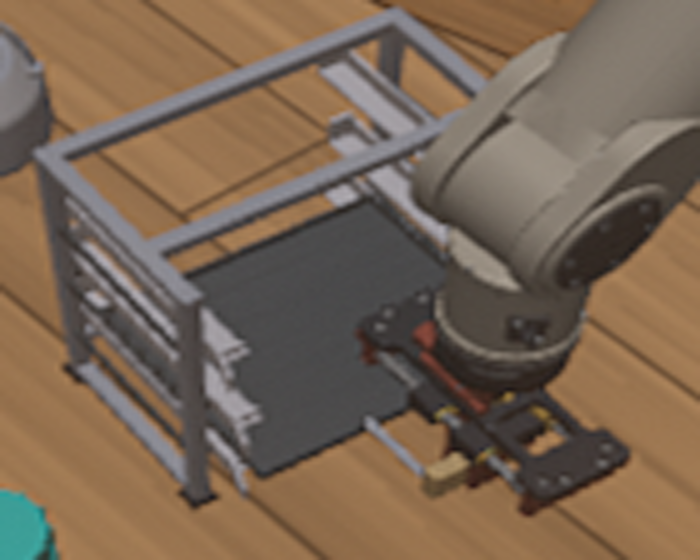

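```bash
python3 -m creep '[{"dp":[0,-2,0],"turn":[0,0,0],"hand":-1},{"dp":[0,-4,0],"turn":[0,0,0],"hand":-1},{"dp":[0,-6,0],"turn":[0,0,0],"hand":-1},{"dp":[0,-8,0],"turn":[0,0,0],"hand":-1},{"dp":[0,-10,0],"turn":[0,0,0],"hand":-1},{"dp":[0,-12,0],"turn":[0,0,0],"hand":-1},{"dp":[0,-14,0],"turn":[0,0,0],"hand":-1},{"dp":[0,-16,0],"turn":[0,0,0],"hand":-1},{"dp":[0,-17,0],"turn":[0,0,0],"hand":-1},{"dp":[0,-18,0],"turn":[0,0,0],"hand":-1}]' 50
python3 - <<'E'
from h import *
import cv2,pickle
for n in ("wrist",):
    im=manip.read_camera(n);cv2.imwrite(f"pics/{n}11.png",im[:,:,::-1])
    P=manip.camera_params(n)
for u,v in [(60,73),(88,73),(200,35),(194,50)]:
    p=onz(P,u,v,85);d=p[:2]-C;print(d@X,d@Y)
where()
E
```

```text
clock: 18.6
tool_pos: [492.7, -49.8, 84.1]
tool_rot: [0.168, 3.137, 0.0]
ft_force: [0.6, -0.6, -1.7]
opening: 0.155
-24.804623138482857 -102.26597897331237
-41.33472229518221 -102.24635643813164
-109.99454925559618 -122.13438294821403
-105.54716622935123 -114.42753841180063
t18.65 sheet s,lat -14.1 0.3 yaw err -0.0001 tool [492.6 -49.9  84.1] tilt y_z -0.0000 x_z -0.0001 F [ 0.8  0.4 -3.2] T [ 0.38 -0.02  0.02] op 0.157
```

View pics/wrist11.png

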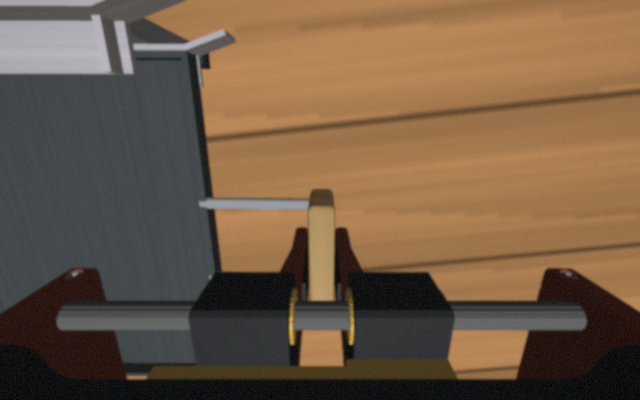

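Run:
```python
from h import *
import cv2
P=manip.camera_params("wrist");im=cv2.imread("pics/wrist11.png")
cv2.imwrite("pics/w11z.png",cv2.resize(im[20:110,100:250],None,fx=5,fy=5,interpolation=cv2.INTER_CUBIC))
for u,v,z in [(204,75,82),(208,75,82),(203,85,75),(233,38,85),(194,58,98),(188,55,100)]:
    p=onz(P,u,v,z);d=p[:2]-C;print(u,v,z,d@X,d@Y)
```

```text
204 75 82 -108.53097935423118 -101.3888277145574
208 75 82 -110.93588677715434 -101.38597477041756
203 85 75 -104.50684036777363 -96.29959229621699
233 38 85 -128.64562898795336 -120.5867816849872
194 58 98 -110.29252721968923 -108.20308355019512
188 55 100 -108.1097566765697 -109.34793541651592
```

View pics/w11z.png

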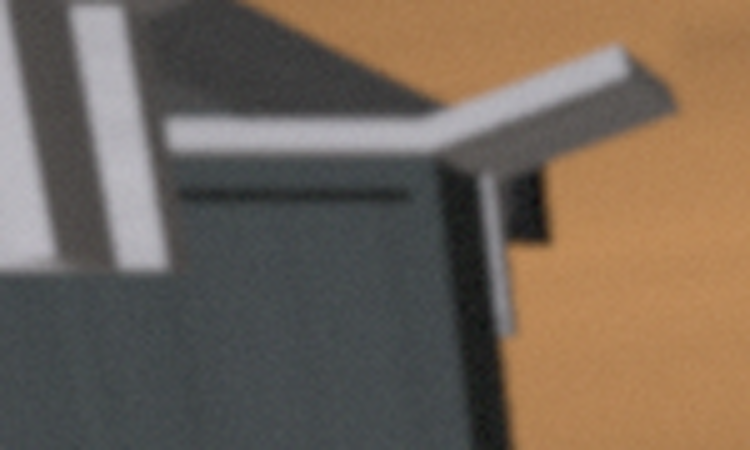

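```bash
python3 -m creep '[{"dp":[0,-1,0],"turn":[0,0,0],"hand":-1},{"dp":[0,-2,0],"turn":[0,0,0],"hand":-1},{"dp":[0,-3,0],"turn":[0,0,0],"hand":-1},{"dp":[0,-4,0],"turn":[0,0,0],"hand":-1},{"dp":[0,-4.5,0],"turn":[0,0,0],"hand":-1},{"dp":[0,-5,0],"turn":[0,0,0],"hand":-1},{"dp":[0,-5.5,0],"turn":[0,0,0],"hand":-1},{"dp":[0,-6,0],"turn":[0,0,0],"hand":-1},{"dp":[0,-6,0],"turn":[0,0,0],"hand":-1},{"dp":[0,-6,0],"turn":[0,0,0],"hand":-1}]' 50
python3 -c "
from h import *
where()"
```

```text
clock: 19.9
tool_pos: [492.0, -55.7, 84.1]
tool_rot: [-0.168, -3.137, -0.0]
ft_force: [-0.6, -0.3, -1.8]
opening: 0.158
t19.90 sheet s,lat -8.3 0.3 yaw err -0.0001 tool [492.  -55.7  84.1] tilt y_z 0.0000 x_z 0.0000 F [-0.6 -0.3 -1.8] T [0.34 0.01 0.05] op 0.158
```

```bash
python3 -m creep '[{"dp":[0,-0.5,0],"turn":[0,0,0],"hand":-1},{"dp":[0,-1,0],"turn":[0,0,0],"hand":-1},{"dp":[0,-1.5,0],"turn":[0,0,0],"hand":-1},{"dp":[0,-2,0],"turn":[0,0,0],"hand":-1},{"dp":[0,-2.5,0],"turn":[0,0,0],"hand":-1},{"dp":[0,-3,0],"turn":[0,0,0],"hand":-1},{"dp":[0,-3.5,0],"turn":[0,0,0],"hand":-1},{"dp":[0,-4,0],"turn":[0,0,0],"hand":-1},{"dp":[0,-4,0],"turn":[0,0,0],"hand":-1},{"dp":[0,-4,0],"turn":[0,0,0],"hand":-1}]' 50
python3 -c "
from h import *
where()"
```

```text
clock: 21.15
tool_pos: [491.6, -59.7, 84.0]
tool_rot: [0.168, 3.137, 0.0]
ft_force: [0.9, -0.0, -1.6]
opening: 0.158
t21.15 sheet s,lat -4.3 0.3 yaw err -0.0002 tool [491.6 -59.7  84. ] tilt y_z 0.0000 x_z -0.0000 F [ 0.9 -0.  -1.6] T [ 0.39 -0.08 -0.01] op 0.158
```

```bash
python3 -m creep '[{"dp":[0,-0.3,0],"turn":[0,0,0],"hand":-1},{"dp":[0,-0.6,0],"turn":[0,0,0],"hand":-1},{"dp":[0,-0.9,0],"turn":[0,0,0],"hand":-1},{"dp":[0,-1.2,0],"turn":[0,0,0],"hand":-1},{"dp":[0,-1.5,0],"turn":[0,0,0],"hand":-1},{"dp":[0,-1.8,0],"turn":[0,0,0],"hand":-1},{"dp":[0,-2,0],"turn":[0,0,0],"hand":-1},{"dp":[0,-2,0],"turn":[0,0,0],"hand":-1},{"dp":[0,-2,0],"turn":[0,0,0],"hand":-1},{"dp":[0,-2,0],"turn":[0,0,0],"hand":-1}]' 50
python3 -c "
from h import *
where()"
```

```text
clock: 22.4
tool_pos: [491.4, -61.7, 84.0]
tool_rot: [-0.168, -3.137, -0.0]
ft_force: [0.4, -0.3, -2.7]
opening: 0.159
t22.40 sheet s,lat -2.3 0.3 yaw err -0.0002 tool [491.4 -61.7  84. ] tilt y_z 0.0000 x_z 0.0000 F [ 0.4 -0.3 -2.7] T [ 0.37 -0.07 -0.03] op 0.159
```

```bash
python3 -m creep '[{"dp":[0,-0.3,0],"turn":[0,0,0],"hand":-1},{"dp":[0,-0.6,0],"turn":[0,0,0],"hand":-1},{"dp":[0,-0.9,0],"turn":[0,0,0],"hand":-1},{"dp":[0,-1.2,0],"turn":[0,0,0],"hand":-1},{"dp":[0,-1.5,0],"turn":[0,0,0],"hand":-1},{"dp":[0,-1.8,0],"turn":[0,0,0],"hand":-1},{"dp":[0,-2,0],"turn":[0,0,0],"hand":-1},{"dp":[0,-2,0],"turn":[0,0,0],"hand":-1},{"dp":[0,-2,0],"turn":[0,0,0],"hand":-1},{"dp":[0,-2,0],"turn":[0,0,0],"hand":-1}]' 50
python3 - <<'E'
from h import *
import cv2
where()
im=manip.read_camera("wrist");cv2.imwrite("pics/w12z.png",cv2.resize(im[20:110,100:250,::-1],None,fx=5,fy=5,interpolation=cv2.INTER_CUBIC))
E
```

```text
clock: 23.65
tool_pos: [491.1, -63.6, 84.0]
tool_rot: [-0.168, -3.137, -0.0]
ft_force: [-0.4, 0.1, -1.5]
opening: 0.156
t23.65 sheet s,lat -0.4 0.3 yaw err -0.0002 tool [491.1 -63.6  84. ] tilt y_z 0.0000 x_z 0.0001 F [-0.4  0.1 -1.5] T [ 0.4  -0.04  0.04] op 0.156
```

View pics/w12z.png

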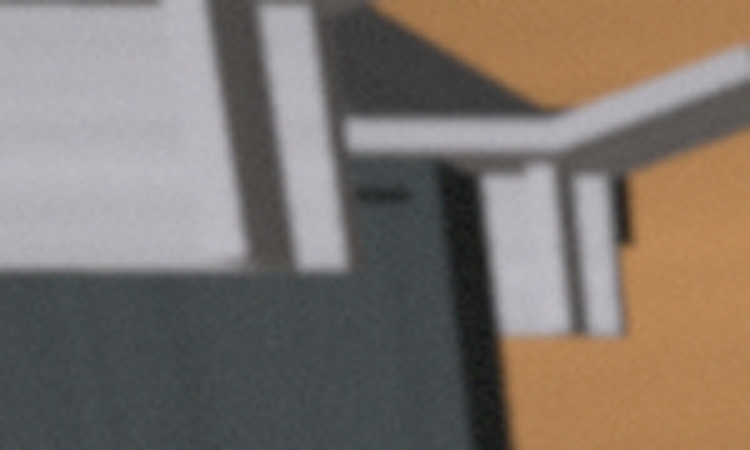

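Run:
```python
from h import *
import cv2
P=manip.camera_params("wrist")
def f(u,v,z):
    p=onz(P,100+u/5-.4,20+v/5-.4,z);d=p[:2]-C;return round(d@X,1),round(d@Y,1)
print("sheet front bottom",f(484,200,86),f(495,310,86),"rim top",f(442,180,98))
print("lip inner top",f(578,250,82),"outer",f(618,250,82),"outer bottom",f(620,330,75))
print("mid lip inner",f(275,150,152),"outer",f(335,150,152))
for n in ("scene","top"):
    im=manip.read_camera(n);cv2.imwrite(f"pics/{n}12.png",im[:,:,::-1])
    if n=="scene":cv2.imwrite("pics/scene12z.png",cv2.resize(im[90:230,260:400,::-1],None,fx=5,fy=4,interpolation=cv2.INTER_CUBIC))
    else:cv2.imwrite("pics/top12z.png",cv2.resize(im[165:285,300:430,::-1],None,fx=6,fy=5,interpolation=cv2.INTER_CUBIC))
```

```text
sheet front bottom (np.float64(-92.9), np.float64(-109.2)) (np.float64(-92.6), np.float64(-97.3)) rim top (np.float64(-93.4), np.float64(-109.4))
lip inner top (np.float64(-101.8), np.float64(-104.4)) outer (np.float64(-106.6), np.float64(-104.3)) outer bottom (np.float64(-103.6), np.float64(-95.9))
mid lip inner (np.float64(-104.6), np.float64(-102.6)) outer (np.float64(-108.9), np.float64(-102.6))
```

View pics/scene12z.png

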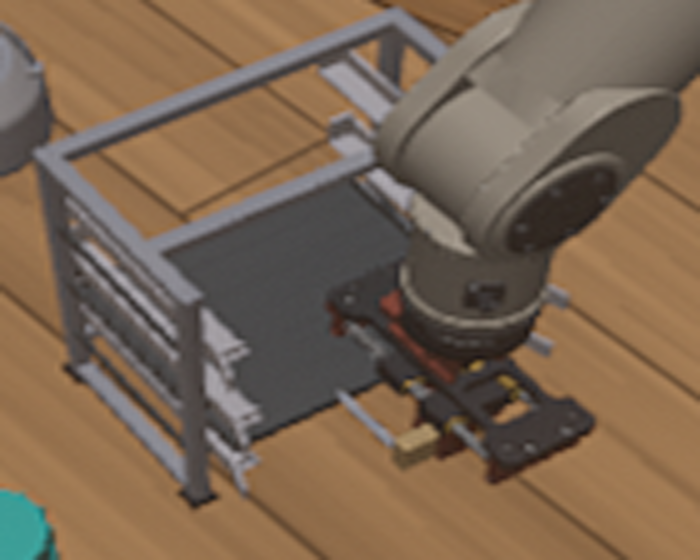

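View pics/top12z.png

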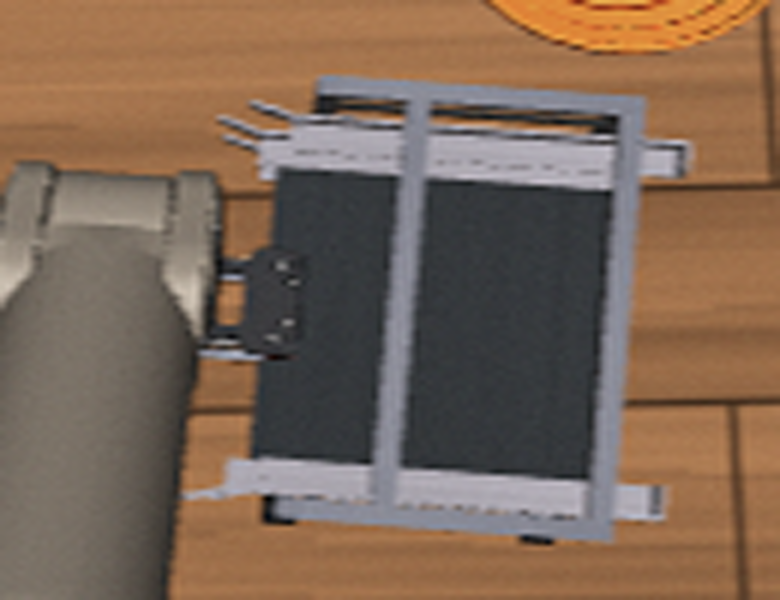

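```bash
python3 -m creep '[{"dp":[0,-0.3,0],"turn":[0,0,0],"hand":-1},{"dp":[0,-0.6,0],"turn":[0,0,0],"hand":-1},{"dp":[0,-0.9,0],"turn":[0,0,0],"hand":-1},{"dp":[0,-1.2,0],"turn":[0,0,0],"hand":-1},{"dp":[0,-1.5,0],"turn":[0,0,0],"hand":-1},{"dp":[0,-1.8,0],"turn":[0,0,0],"hand":-1},{"dp":[0,-2,0],"turn":[0,0,0],"hand":-1},{"dp":[0,-2,0],"turn":[0,0,0],"hand":-1},{"dp":[0,-2,0],"turn":[0,0,0],"hand":-1},{"dp":[0,-2,0],"turn":[0,0,0],"hand":-1}]' 50
python3 -c "
from h import *
where()"
```

```text
clock: 25.05
tool_pos: [491.4, -65.0, 84.2]
tool_rot: [0.167, 3.136, 0.001]
ft_force: [2.3, 5.1, -2.2]
opening: 0.154
t25.05 sheet s,lat 1.0 0.8 yaw err -0.0006 tool [491.4 -65.   84.2] tilt y_z 0.0007 x_z -0.0007 F [ 2.3  5.1 -2.2] T [ 1.36 -0.39 -0.17] op 0.154
```

```bash
python3 -m creep '[{"dp":[0,0.5,0],"turn":[0,0,0],"hand":-1},{"dp":[0,1.2,0],"turn":[0,0,0],"hand":-1},{"dp":[0,1.2,1],"turn":[0,0,0],"hand":-1},{"dp":[0,1.2,2],"turn":[0,0,0],"hand":-1},{"dp":[0,1.2,3],"turn":[0,0,0],"hand":-1},{"dp":[0,1.2,4],"turn":[0,0,0],"hand":-1},{"dp":[0,1.2,5],"turn":[0,0,0],"hand":-1},{"dp":[0,1.2,6],"turn":[0,0,0],"hand":-1},{"dp":[0,1.2,6],"turn":[0,0,0],"hand":-1},{"dp":[0,1.2,6],"turn":[0,0,0],"hand":-1}]' 50
python3 - <<'E'
from h import *
import cv2
where()
im=manip.read_camera("wrist");cv2.imwrite("pics/w13z.png",cv2.resize(im[20:110,100:250,::-1],None,fx=5,fy=5,interpolation=cv2.INTER_CUBIC))
where()
E
```

```text
clock: 26.3
tool_pos: [491.1, -64.5, 78.1]
tool_rot: [0.168, 3.137, -0.0]
ft_force: [-0.0, 0.4, -2.3]
opening: 0.157
t26.30 sheet s,lat 0.5 0.4 yaw err -0.0002 tool [491.1 -64.5  78.1] tilt y_z -0.0000 x_z -0.0001 F [-0.   0.4 -2.3] T [ 0.35 -0.02 -0.02] op 0.157
t26.35 sheet s,lat 0.5 0.3 yaw err -0.0002 tool [491.1 -64.4  78.1] tilt y_z -0.0000 x_z 0.0000 F [ 0.5 -0.2 -3. ] T [ 0.3  -0.08 -0.  ] op 0.157
```

View pics/w13z.png

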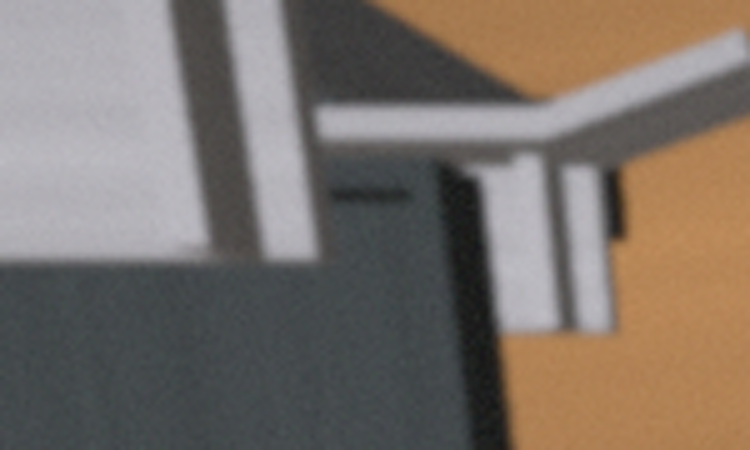

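```bash
python3 -m creep '[{"dp":[0,0,0.5],"turn":[0,0,0],"hand":-1},{"dp":[0,0,1],"turn":[0,0,0],"hand":-1},{"dp":[0,0,1.5],"turn":[0,0,0],"hand":-1},{"dp":[0,0,2],"turn":[0,0,0],"hand":-1},{"dp":[0,0,2.5],"turn":[0,0,0],"hand":-1},{"dp":[0,0,3],"turn":[0,0,0],"hand":-1},{"dp":[0,0,3.5],"turn":[0,0,0],"hand":-1},{"dp":[0,0,4],"turn":[0,0,0],"hand":-1},{"dp":[0,0,4],"turn":[0,0,0],"hand":-1},{"dp":[0,0,4],"turn":[0,0,0],"hand":-1}]' 50
python3 - <<'E'
from h import *
where()
E
```

```text
clock: 27.6
tool_pos: [491.1, -64.5, 74.1]
tool_rot: [-0.168, -3.137, -0.0]
ft_force: [-0.5, -0.2, -1.7]
opening: 0.155
t27.60 sheet s,lat 0.5 0.3 yaw err -0.0001 tool [491.1 -64.5  74.1] tilt y_z 0.0000 x_z 0.0000 F [-0.5 -0.2 -1.7] T [ 0.36 -0.04  0.05] op 0.155
```

```bash
python3 -m creep '[{"dp":[0,0,0.4],"turn":[0,0,0],"hand":-1},{"dp":[0,0,0.8],"turn":[0,0,0],"hand":-1},{"dp":[0,0,1.2],"turn":[0,0,0],"hand":-1},{"dp":[0,0,1.6],"turn":[0,0,0],"hand":-1},{"dp":[0,0,2],"turn":[0,0,0],"hand":-1},{"dp":[0,0,2.4],"turn":[0,0,0],"hand":-1},{"dp":[0,0,2.7],"turn":[0,0,0],"hand":-1},{"dp":[0,0,3],"turn":[0,0,0],"hand":-1},{"dp":[0,0,3],"turn":[0,0,0],"hand":-1},{"dp":[0,0,3],"turn":[0,0,0],"hand":-1}]' 50
python3 - <<'E'
from h import *
import cv2
where()
im=manip.read_camera("wrist");cv2.imwrite("pics/w14z.png",cv2.resize(im[20:110,100:250,::-1],None,fx=5,fy=5,interpolation=cv2.INTER_CUBIC))
where()
E
```

```text
clock: 28.85
tool_pos: [491.1, -64.4, 71.0]
tool_rot: [-0.168, -3.137, -0.0]
ft_force: [-0.1, 0.6, -2.8]
opening: 0.158
t28.85 sheet s,lat 0.5 0.3 yaw err -0.0002 tool [491.1 -64.4  71. ] tilt y_z 0.0000 x_z 0.0000 F [-0.1  0.6 -2.8] T [ 0.35 -0.    0.03] op 0.158
t28.90 sheet s,lat 0.5 0.3 yaw err -0.0001 tool [491.1 -64.4  71.1] tilt y_z 0.0000 x_z 0.0000 F [ 1.3 -0.4 -2.5] T [ 0.4  -0.07 -0.02] op 0.158
```

View pics/w14z.png

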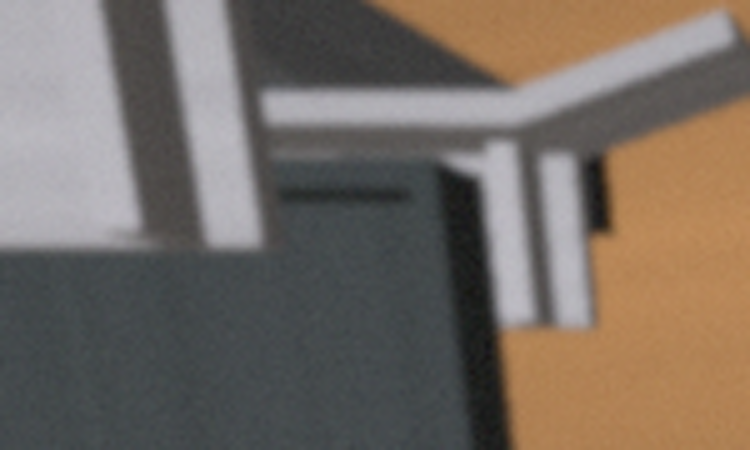

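```bash
python3 -m creep '[{"dp":[0,0,0.3],"turn":[0,0,0],"hand":-1},{"dp":[0,0,0.6],"turn":[0,0,0],"hand":-1},{"dp":[0,0,0.9],"turn":[0,0,0],"hand":-1},{"dp":[0,0,1.2],"turn":[0,0,0],"hand":-1},{"dp":[0,0,1.5],"turn":[0,0,0],"hand":-1},{"dp":[0,0,1.8],"turn":[0,0,0],"hand":-1},{"dp":[0,0,2],"turn":[0,0,0],"hand":-1},{"dp":[0,0,2],"turn":[0,0,0],"hand":-1},{"dp":[0,0,2],"turn":[0,0,0],"hand":-1},{"dp":[0,0,2],"turn":[0,0,0],"hand":-1}]' 50
python3 - <<'E'
from h import *
where()
E
```

```text
clock: 30.15
tool_pos: [491.2, -64.4, 69.4]
tool_rot: [0.167, 3.137, 0.0]
ft_force: [-2.3, 1.2, 5.4]
opening: 0.156
t30.15 sheet s,lat 0.4 0.4 yaw err -0.0003 tool [491.2 -64.4  69.4] tilt y_z 0.0001 x_z -0.0002 F [-2.3  1.2  5.4] T [0.1  0.52 0.01] op 0.156
```

Run:
```python
from h import *
import cv2
im=manip.read_camera("wrist");cv2.imwrite("pics/w15z.png",cv2.resize(im[20:110,100:250,::-1],None,fx=5,fy=5,interpolation=cv2.INTER_CUBIC))
im=manip.read_camera("scene");cv2.imwrite("pics/scene15z.png",cv2.resize(im[90:230,260:400,::-1],None,fx=5,fy=4,interpolation=cv2.INTER_CUBIC))
where()
```

```text
t30.25 sheet s,lat 0.4 0.4 yaw err -0.0003 tool [491.1 -64.3  69.4] tilt y_z 0.0002 x_z -0.0001 F [-2.7  1.9  5.6] T [ 0.04  0.52 -0.03] op 0.154
```

View pics/w15z.png

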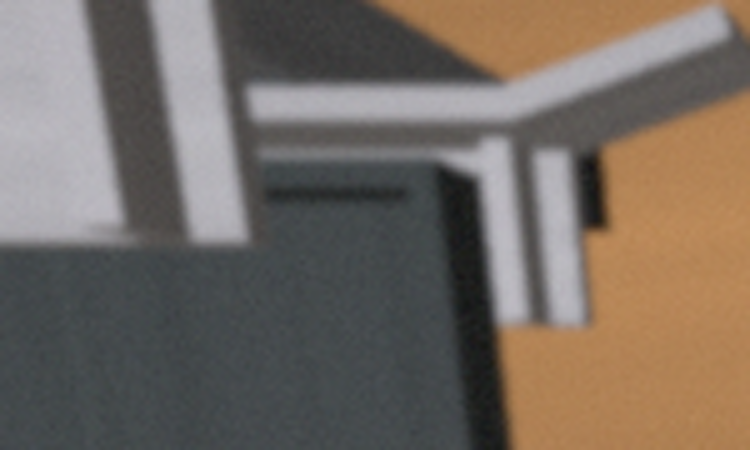

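View pics/scene15z.png

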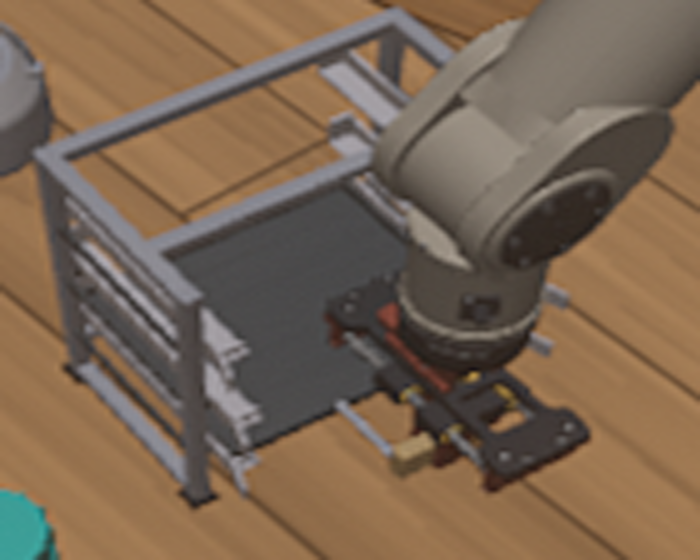

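```bash
python3 -m creep '[{"dp":[0,0,-0.4],"turn":[0,0,0],"hand":-1},{"dp":[0,0,-0.5],"turn":[-0.0015,0,0],"hand":-1},{"dp":[0,0,-0.6],"turn":[-0.003,0,0],"hand":-1},{"dp":[0,0,-0.7],"turn":[-0.0045,0,0],"hand":-1},{"dp":[0,0,-0.8],"turn":[-0.006,0,0],"hand":-1},{"dp":[0,0,-0.9],"turn":[-0.007,0,0],"hand":-1},{"dp":[0,0,-1],"turn":[-0.008,0,0],"hand":-1},{"dp":[0,0,-1],"turn":[-0.008,0,0],"hand":-1},{"dp":[0,0,-1],"turn":[-0.008,0,0],"hand":-1},{"dp":[0,0,-1],"turn":[-0.008,0,0],"hand":-1}]' 50
python3 - <<'E'
from h import *
where();where()
E
```

```text
clock: 31.5
tool_pos: [491.3, -64.3, 70.1]
tool_rot: [0.167, 3.136, 0.013]
ft_force: [-0.5, 3.8, 2.4]
opening: 0.159
t31.50 sheet s,lat 0.3 0.5 yaw err -0.0004 tool [491.3 -64.3  70.1] tilt y_z 0.0081 x_z -0.0003 F [-0.5  3.8  2.4] T [-0.25  0.12 -0.03] op 0.159
t31.50 sheet s,lat 0.3 0.5 yaw err -0.0004 tool [491.3 -64.3  70.1] tilt y_z 0.0081 x_z -0.0003 F [-0.5  3.8  2.4] T [-0.25  0.12 -0.03] op 0.159
```

```bash
python3 -m creep '[{"dp":[0,0.4,0],"turn":[0,0,0],"hand":-1},{"dp":[0,0.8,0],"turn":[0,0,0],"hand":-1},{"dp":[0,0.8,0.1],"turn":[0.001,0,0],"hand":-1},{"dp":[0,0.8,0.2],"turn":[0.002,0,0],"hand":-1},{"dp":[0,0.8,0.3],"turn":[0.003,0,0],"hand":-1},{"dp":[0,0.8,0.3],"turn":[0.003,0,0],"hand":-1},{"dp":[0,0.8,0.3],"turn":[0.003,0,0],"hand":-1},{"dp":[0,0.8,0.3],"turn":[0.003,0,0],"hand":-1},{"dp":[0,0.8,0.3],"turn":[0.003,0,0],"hand":-1},{"dp":[0,0.8,0.3],"turn":[0.003,0,0],"hand":-1}]' 50
python3 - <<'E'
from h import *
where()
E
```

```text
clock: 32.75
tool_pos: [491.0, -63.6, 69.7]
tool_rot: [0.168, 3.137, 0.008]
ft_force: [0.1, -1.9, 0.6]
opening: 0.161
t32.75 sheet s,lat -0.3 0.2 yaw err -0.0001 tool [491.  -63.6  69.7] tilt y_z 0.0050 x_z 0.0002 F [ 0.1 -1.9  0.6] T [-1.2   0.18 -0.01] op 0.161
```

```bash
python3 -m creep '[{"dp":[0,0,0.1],"turn":[0.0005,0,0],"hand":-1},{"dp":[0,0,0.2],"turn":[0.001,0,0],"hand":-1},{"dp":[0,0,0.3],"turn":[0.0015,0,0],"hand":-1},{"dp":[0,0,0.4],"turn":[0.002,0,0],"hand":-1},{"dp":[0,0,0.4],"turn":[0.002,0,0],"hand":-1},{"dp":[0,0,0.4],"turn":[0.002,0,0],"hand":-1},{"dp":[0,0,0.4],"turn":[0.002,0,0],"hand":-1},{"dp":[0,0,0.4],"turn":[0.002,0,0],"hand":-1},{"dp":[0,0,0.4],"turn":[0.002,0,0],"hand":-1},{"dp":[0,0,0.4],"turn":[0.002,0,0],"hand":-1}]' 50
python3 - <<'E'
from h import *
where()
E
```

```text
clock: 34.0
tool_pos: [491.1, -63.6, 69.5]
tool_rot: [0.168, 3.137, 0.005]
ft_force: [-1.6, -1.9, 5.0]
opening: 0.154
t34.00 sheet s,lat -0.3 0.3 yaw err -0.0000 tool [491.1 -63.6  69.5] tilt y_z 0.0031 x_z 0.0000 F [-1.6 -1.9  5. ] T [-1.09  0.4   0.07] op 0.154
```

```bash
python3 -m creep '[{"dp":[0,0,0],"turn":[0,0,0],"hand":-0.6},{"dp":[0,0,0],"turn":[0,0,0],"hand":-0.5},{"dp":[0,0,0],"turn":[0,0,0],"hand":-0.3},{"dp":[0,0,0],"turn":[0,0,0],"hand":-0.1},{"dp":[0,0,0],"turn":[0,0,0],"hand":0},{"dp":[0,0,0],"turn":[0,0,0],"hand":0.1},{"dp":[0,0,0],"turn":[0,0,0],"hand":0.1},{"dp":[0,0,0],"turn":[0,0,0],"hand":0.1},{"dp":[0,0,0],"turn":[0,0,0],"hand":0.1},{"dp":[0,0,0],"turn":[0,0,0],"hand":0.1}]' 10
python3 - <<'E'
from h import *
import cv2
where()
im=manip.read_camera("wrist");cv2.imwrite("pics/w16.png",im[:,:,::-1])
E
```

```text
clock: 35.25
tool_pos: [491.2, -63.6, 69.3]
tool_rot: [0.168, 3.137, 0.005]
ft_force: [0.2, -0.2, -0.1]
opening: 0.552
t35.25 sheet s,lat -0.3 0.3 yaw err -0.0001 tool [491.2 -63.6  69.3] tilt y_z 0.0030 x_z 0.0000 F [ 0.2 -0.2 -0.1] T [ 0.03 -0.   -0.  ] op 0.552
```

View pics/w16.png

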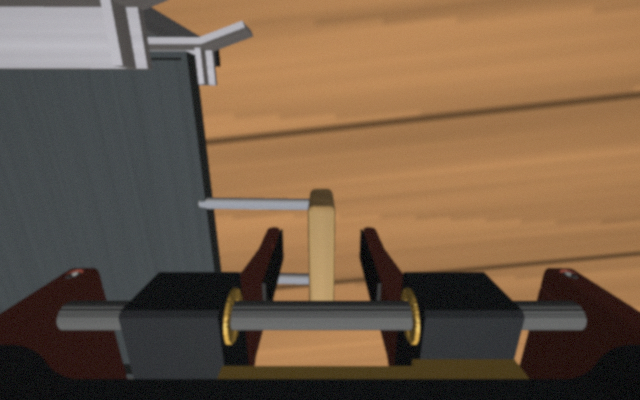

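```bash
python3 -m creep '[{"dp":[0,0,-5],"turn":[0,0,0],"hand":0.1},{"dp":[0,0,-15],"turn":[0,0,0],"hand":0.1},{"dp":[0,0,-30],"turn":[0,0,0],"hand":0.1},{"dp":[0,0,-50],"turn":[0,0,0],"hand":0.1},{"dp":[0,10,-70],"turn":[0,0,0],"hand":0.1},{"dp":[0,40,-100],"turn":[0,0,0],"hand":0.1},{"dp":[0,80,-130],"turn":[0,0,0],"hand":0.1},{"dp":[0,120,-150],"turn":[0,0,0],"hand":0.1},{"dp":[0,160,-150],"turn":[0,0,0],"hand":0.1},{"dp":[0,180,-150],"turn":[0,0,0],"hand":0.1}]' 10
python3 - <<'E'
from h import *
import cv2
where()
for n in ("wrist","scene","top"):
    im=manip.read_camera(n);cv2.imwrite(f"pics/{n}17.png",im[:,:,::-1])
    if n=="scene":cv2.imwrite("pics/scene17z.png",cv2.resize(im[90:230,260:420,::-1],None,fx=5,fy=4,interpolation=cv2.INTER_CUBIC))
    if n=="top":cv2.imwrite("pics/top17z.png",cv2.resize(im[165:285,300:430,::-1],None,fx=6,fy=5,interpolation=cv2.INTER_CUBIC))
E
```

```text
clock: 36.55
tool_pos: [510.4, 117.1, 221.1]
tool_rot: [0.164, 3.136, 0.006]
ft_force: [0.9, -1.3, -0.4]
opening: 0.552
t36.55 sheet s,lat -182.1 0.6 yaw err -0.0027 tool [510.4 117.1 221.1] tilt y_z 0.0040 x_z -0.0013 F [ 0.9 -1.3 -0.4] T [ 0.   -0.01  0.  ] op 0.552
```

View pics/wrist17.png

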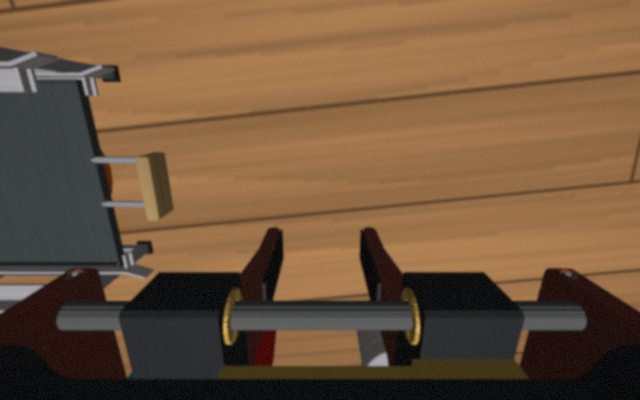

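View pics/scene17z.png

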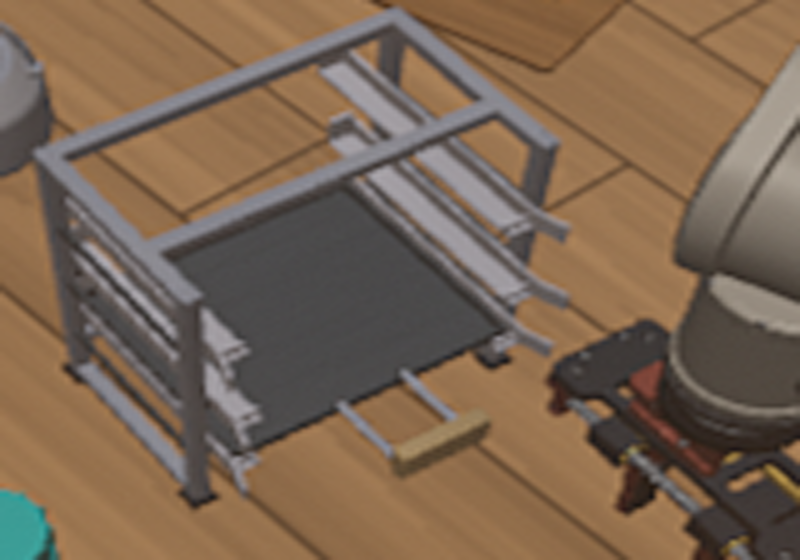

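View pics/top17z.png

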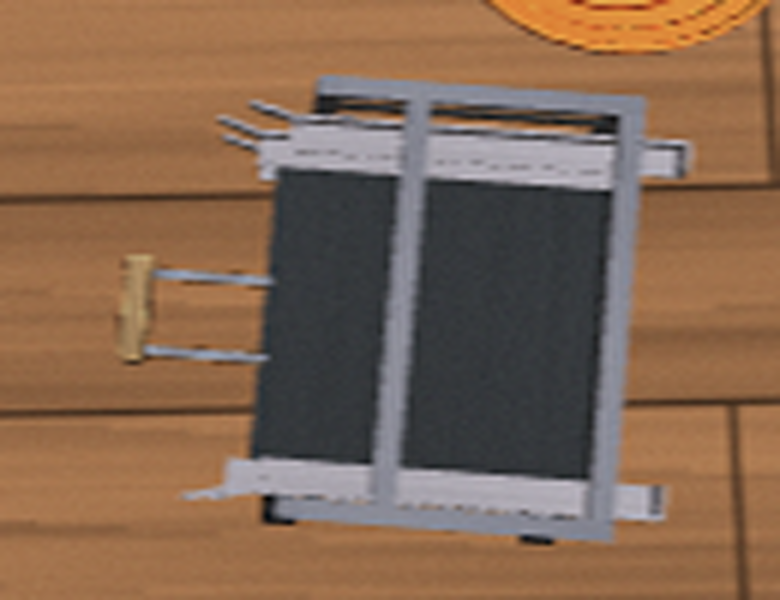

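Run:
```python
from h import *
import cv2
im=cv2.imread("pics/wrist17.png");cv2.imwrite("pics/w17z.png",cv2.resize(im[40:290,0:180],None,fx=4.4,fy=2.4,interpolation=cv2.INTER_CUBIC))
```

```text
(no output)
```

View pics/w17z.png

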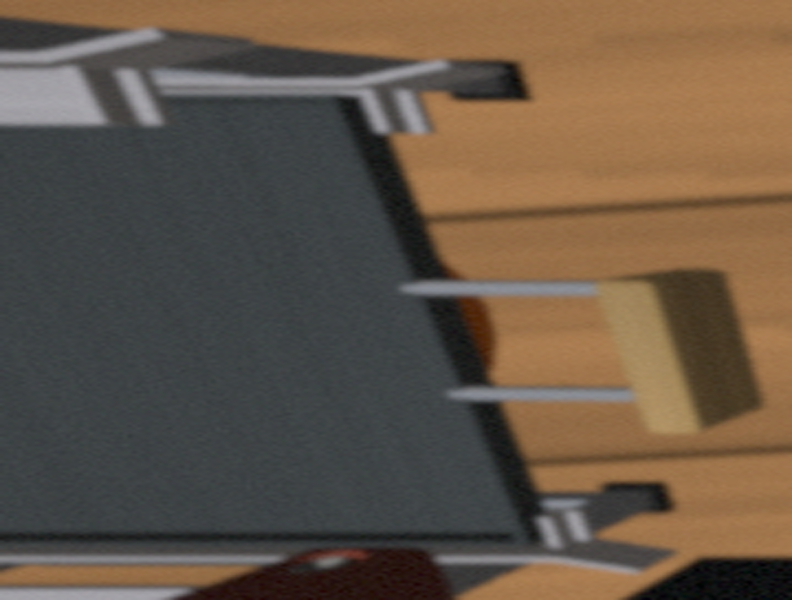

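Run:
```python
from h import *
where(); print(manip.finish_job())
```

```text
t36.70 sheet s,lat -179.6 0.3 yaw err -0.0011 tool [510.1 114.6 219.9] tilt y_z 0.0023 x_z 0.0003 F [-0.  -0.5  0.1] T [-0.06  0.05  0.02] op 0.552
the job is handed in; nothing more can be done
None
```

The baking sheet is stowed on the low rails at 75 mm, because the folded bowl is what stands in the rack. I handed the job in at 36.7 s; no verdict is reported.

**What I did:**
- **Pick up:** I gripped the sheet by its pull, lifted it and lined it up with the rack. It weighed about 2.6 N.
- **Slide in:** I slid it in above the lips and felt the rear stops at about 5.6 N. I then backed off roughly 1 mm.
- **Set down:** I lowered it front edge first, then the rear, until both rested on the ledges with about 7.5 N of rack support. Then I released it and moved away.

**Last checks:**
- The wrist picture shows both front lips outside the sheet's front edge, with a strip of ledge between.
- The tool pose at release put the sheet's middle at about -0.3 mm (x) and +0.3 mm (y) from my estimate of the rack's centre, with the gripper tilted 0.003 rad.
- Force readings were back at zero after the release. The highest I read between the sheet and the rack was about 8 N, read only at the end of each move.
- The bowl and kettle look undisturbed in the pictures. I did not measure the position of any of the four things again.

**What failed or disagreed:**
- **First grasp missed:** the fingers closed above the pull. In the pictures the fingertips stood about 17 mm behind the reported tool point, not 17 mm ahead as stated. I went about 30 mm lower and the grasp held.
- **Lip position:** the camera put the lips about 4 mm farther out than the felt stops imply. I trusted the feel.
- **Flatness:** I judged the final height and flatness from the tool pose, forces and pictures, and did not measure them separately after release.

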